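# Sort the press screws by thread pitch on the gauge rack

## Robot

A 6-joint arm with a two-finger parallel gripper is mounted at the origin on the work surface. World frame = base frame: x ahead of the robot, y to its left, z up, the work surface at z = 0. Lengths are in m, angles in rad, forces in N, time in s.
With the tool pointing down it reaches from about 0.325 to 0.775 m from the base axis. Payload 5.5 kg.
Tool frame: the origin (TCP) lies on the mounting face of the last link; the fingertips stand 173 mm ahead of it and the grasp point (between the pads) lies 155 mm ahead of it (env.grip_depth is the distance from the TCP to the grasp point, in m); z points along the fingers, y is the line along which they close (so a half turn about z gives the same grasp; the last joint's range is limited). The gripper opens to 85 mm and grips with 20 to 120 N. Pads are 22 mm wide; open, the fingers measure 114 mm over their backs; the gripper's body (76 mm by 85 mm) begins 54 mm behind the grasp point. The pads swing forward as they close: fully open they stand 13 mm farther back than shut.
Start: joints at [-1.304, 0.091, 1.231, -0, 1.82, -0.057], TCP at [0.191, -0.569, 0.405] pointing down, gripper open.
Joint ranges: [-2.87, 2.87], [-0.86, 2.18], [0.17, 2.46], [-1.51, 4.65], [0.06, 2.69], [-2.65, 2.65]. Speed limits (rad/s): [2.57, 2.57, 3.01, 3.14, 3.14, 3.14].

## Interface

Orientations are given as a 3x3 rotation matrix whose columns are the frame's x, y, z axes.
In Python, from bench import env, imaging gives the robot as it stands. The module is installed in compiled form; this text tells all that it offers.
- The arm moves only by the shell command python3 -m inch 'ROWS' [FORCE]. ROWS is JSON, a list of rows, each a list of 7 numbers: the shift along the world's x, y, z in mm, then the turn, a rotation vector about the world's x, y, z in degrees, then the finger opening in mm, from 0 to 85.4. A call has 1 to 10 rows; each row is the pose to reach, as a shift and turn from the pose commanded when the call began; what a row does not reach only later rows make up. A row lasts 1/10 s, in which the tool goes at most 50 mm and 8.59 degrees, less where a joint would pass 70% of its speed; a pose out of reach is approached as far as the arm can. A call with a gripper value outside its range is refused whole. The fingers move at their own pace and stop on an object; FORCE is the grip in N (left out, the last holds). Time passes only in rows, so rows that repeat a pose let the fingers close. It gives the time, the measured TCP pose, the force, the opening and the grip force at its end, in the units of the state.
- env.sense(): the state, without advancing time (a new reading comes with each control period).
- imaging.read_camera(name): name is "scene" or "top" or "wrist"; returns a dict with "img" (480x640x3 uint8, red, green, blue), "range_z" (480x640 float32, m along the optical axis (not along the pixel's ray), 0 where there is no reading), "camera_matrix" (3x3 intrinsics, pixels), "R" (3x3) and "t" (3): a world point X has camera coordinates R X + t. Camera axes: x right, y down, z forward; pixel columns grow to the right and rows downward; lengths in m; the calibration is good to about 2 mm. The wrist camera is an equidistant fisheye: a pixel r from the principal point sees the ray r / f radians off the axis. A picture is of the moment at which its call begins.
- env.finish_job(): hands the job in; it is judged then, once.
The state is a dict: "time": time; "joints": joint angles; "joint_vel": joint speeds; "joint_efforts": joint torques, N m; "tool_pos": TCP position; "orientation": TCP orientation; "ft_force": force on the tool from outside, world axes, zero at the start; "ft_torque": the same for the moment, N m; "gripper_width": finger opening in m; "grasp_force": force on a finger pad.
Only numpy, scipy, OpenCV 4.12 (cv2) and the standard library are available. Lean on these libraries where they do the work, as an engineer would, in place of code of your own. Each camera call takes 0.05 s, during which the arm holds its last target. There are 200 camera calls.

## Task

Throw the gauge rack's keeper bar back and sort the cleaned press screws out of the enamel tray by thread pitch: lay each one in a free nest of the gauge block that matches its thread (blue block fine, yellow block coarse), centred so that its grooves drop fully home over the notched blades and its square collar holds the nest's sensing pin down. When every screw is home, swing the keeper bar forward again so that it lies down on the row; leave the hammer and flux cup where they are.

Things in the scene. Friction and masses are not known exactly. Their poses are not given: they have to be found in the camera images.
- rack: fixed green gauge rack, base 185 x 400 x 10 mm; origin on the bench; x away from the robot to the hinged keeper, y along the row of six nests, z up. Blue (fine) and yellow (coarse) gauge blocks stand on it in either order. Each nest's blades have 90-degree V-notches for a screw lying along x; notch tops end 1.5 mm below the seated axis, 16 mm out to either side
- fine: blue fine-pitch block, 130 x 172 mm; origin under its middle, 10 mm above the bench, axes as rack. Nests 1, 2, 3 at y = -58, 0, +58 mm; middle of a homed screw at x 0, z +40 mm. 1.6 mm blades at x = +-38, 44, 50 mm must enter the screw's grooves, else it rides 4 mm high or askew. Open between the blade sets (|x| < 35 mm) down to z +6 mm except for the pin
- fine_pin1 (a joint): brass sensing pin, 8 mm across, under the middle of fine nest 1: how far it is pressed, m. 0 free, about 0.006 under the collar of a screw that is home, about 0.002 if it rides high; travel 0.012, spring about 1.5 N at 0.006
- fine_pin2 (a joint): brass sensing pin, 8 mm across, under the middle of fine nest 2: how far it is pressed, m. 0 free, about 0.006 under the collar of a screw that is home, about 0.002 if it rides high; travel 0.012, spring about 1.5 N at 0.006
- fine_pin3 (a joint): brass sensing pin, 8 mm across, under the middle of fine nest 3: how far it is pressed, m. 0 free, about 0.006 under the collar of a screw that is home, about 0.002 if it rides high; travel 0.012, spring about 1.5 N at 0.006
- coarse: yellow coarse-pitch block, 130 x 172 mm; origin under its middle, 10 mm above the bench, axes as rack. Nests 1, 2, 3 at y = -58, 0, +58 mm; middle of a homed screw at x 0, z +40 mm. 2.4 mm blades at x = +-32, 42, 52 mm must enter the screw's grooves, else it rides 4 mm high or askew. Open between the blade sets (|x| < 29 mm) down to z +6 mm except for the pin
- coarse_pin1 (a joint): brass sensing pin, 8 mm across, under the middle of coarse nest 1: how far it is pressed, m. 0 free, about 0.006 under the collar of a screw that is home, about 0.002 if it rides high; travel 0.012, spring about 1.5 N at 0.006
- coarse_pin2 (a joint): brass sensing pin, 8 mm across, under the middle of coarse nest 2: how far it is pressed, m. 0 free, about 0.006 under the collar of a screw that is home, about 0.002 if it rides high; travel 0.012, spring about 1.5 N at 0.006
- coarse_pin3 (a joint): brass sensing pin, 8 mm across, under the middle of coarse nest 3: how far it is pressed, m. 0 free, about 0.006 under the collar of a screw that is home, about 0.002 if it rides high; travel 0.012, spring about 1.5 N at 0.006
- keeper (a joint): keeper bar's hinge, rad: 1.85 thrown back (rests past upright), about 0 lying on the threads of screws that are all home, over 0.08 if one rides high, -0.15 with none (as it starts). Swings freely about a line along the rack's y and falls shut, damped, by its own weight once below about 1.5
- rack_hinge (a point): middle of the keeper's hinge line, fixed on the rack 80 mm behind (+x of) the nests' middles, 68 mm above the bench; axes as the rack's
- keeper_bar (a point): middle of the keeper's steel bar, 10 mm in diameter, 360 mm long along the row, 40 mm from the hinge line, with arms only at its two ends; thrown back it stands about 38 mm above and 11 mm behind the hinge line, clear of loading, and can be pushed towards the nests from behind; shut, it lies 40 mm in front of the hinge
- keeper_knob (a point): red ball knob, 16 mm in diameter, on the middle of the keeper bar, 26 mm off its centre line: pointing up when the bar is shut, backwards (+x) when thrown back
- screw_a_mid (a point): centre of a steel press screw, fine pitch 6 mm, 124 mm long along x, 0.46 kg, ends alike: 26 mm thread (20 mm root), square 30 mm collar in the middle to grip; grooves 3.8 mm wide at x = +-20, 26, 32, 38, 44, 50, 56 mm. Lies in the tray on a flat of its collar, centre 15 mm above the floor. May be absent
- screw_b_mid (a point): centre of a steel press screw, fine pitch 6 mm, 124 mm long along x, 0.46 kg, ends alike: 26 mm thread (20 mm root), square 30 mm collar in the middle to grip; grooves 3.8 mm wide at x = +-20, 26, 32, 38, 44, 50, 56 mm. Lies in the tray on a flat of its collar, centre 15 mm above the floor. May be absent
- screw_c_mid (a point): centre of a steel press screw, fine pitch 6 mm, 124 mm long along x, 0.46 kg, ends alike: 26 mm thread (20 mm root), square 30 mm collar in the middle to grip; grooves 3.8 mm wide at x = +-20, 26, 32, 38, 44, 50, 56 mm. Lies in the tray on a flat of its collar, centre 15 mm above the floor. May be absent
- screw_d_mid (a point): centre of a steel press screw, coarse pitch 10 mm, 124 mm long along x, 0.46 kg, ends alike: 26 mm thread (20 mm root), square 30 mm collar in the middle to grip; grooves 6.4 mm wide at x = +-22, 32, 42, 52 mm. Lies in the tray on a flat of its collar, centre 15 mm above the floor. May be absent
- screw_e_mid (a point): centre of a steel press screw, coarse pitch 10 mm, 124 mm long along x, 0.46 kg, ends alike: 26 mm thread (20 mm root), square 30 mm collar in the middle to grip; grooves 6.4 mm wide at x = +-22, 32, 42, 52 mm. Lies in the tray on a flat of its collar, centre 15 mm above the floor. May be absent
- screw_f_mid (a point): centre of a steel press screw, coarse pitch 10 mm, 124 mm long along x, 0.46 kg, ends alike: 26 mm thread (20 mm root), square 30 mm collar in the middle to grip; grooves 6.4 mm wide at x = +-22, 32, 42, 52 mm. Lies in the tray on a flat of its collar, centre 15 mm above the floor. May be absent
- tray: fixed white enamel tray with a blue rim, 350 (x) x 340 (y) mm, walls 24 mm high and 4 mm thick, floor 4 mm thick; origin under its middle, on the bench
- hammer: hammer, about 260 mm long, head 90 mm wide, lying on the bench behind the rack, along the rack's y, about 190 mm behind the nests' middles, a bystander
- flux_cup: white flux cup, 60 mm wide and 55 mm high, standing on the bench in front of the rack, about 130 mm before the nests' middles, a bystander; origin under its middle
Not all that is in view belongs to the job. Leave any purple or white look-alike of the part that bears screw_b_mid alone. Leave any orange look-alike of the part that bears screw_f_mid alone.

How it is judged:
On the way:
1. every screw present lies fully home in a nest of its own pitch and holds that nest's pin down, the keeper still thrown back (((y of screw_a_mid in the frame of fine between -0.061 and -0.055 m and value of joint fine_pin1 above 0.0035 m) or (y of screw_a_mid in the frame of fine between -0.003 and 0.003 m and value of joint fine_pin2 above 0.0035 m) or (y of screw_a_mid in the frame of fine between 0.055 and 0.061 m and value of joint fine_pin3 above 0.0035 m)) and x of screw_a_mid in the frame of fine between -0.008 and 0.008 m and z of screw_a_mid in the frame of fine between 0.0375 and 0.0417 m and angle between the x axis of each of screw_a_mid, screw_b_mid, screw_c_mid and the x axis of fine, either way round below 0.035 rad and ((y of screw_b_mid in the frame of fine between -0.061 and -0.055 m and value of joint fine_pin1 above 0.0035 m) or (y of screw_b_mid in the frame of fine between -0.003 and 0.003 m and value of joint fine_pin2 above 0.0035 m) or (y of screw_b_mid in the frame of fine between 0.055 and 0.061 m and value of joint fine_pin3 above 0.0035 m)) and x of screw_b_mid in the frame of fine between -0.008 and 0.008 m and z of screw_b_mid in the frame of fine between 0.0375 and 0.0417 m and ((y of screw_c_mid in the frame of fine between -0.061 and -0.055 m and value of joint fine_pin1 above 0.0035 m) or (y of screw_c_mid in the frame of fine between -0.003 and 0.003 m and value of joint fine_pin2 above 0.0035 m) or (y of screw_c_mid in the frame of fine between 0.055 and 0.061 m and value of joint fine_pin3 above 0.0035 m)) and x of screw_c_mid in the frame of fine between -0.008 and 0.008 m and z of screw_c_mid in the frame of fine between 0.0375 and 0.0417 m and ((y of screw_d_mid in the frame of coarse between -0.061 and -0.055 m and value of joint coarse_pin1 above 0.0035 m) or (y of screw_d_mid in the frame of coarse between -0.003 and 0.003 m and value of joint coarse_pin2 above 0.0035 m) or (y of screw_d_mid in the frame of coarse between 0.055 and 0.061 m and value of joint coarse_pin3 above 0.0035 m)) and x of screw_d_mid in the frame of coarse between -0.008 and 0.008 m and z of screw_d_mid in the frame of coarse between 0.0375 and 0.0417 m and angle between the x axis of each of screw_d_mid, screw_e_mid, screw_f_mid and the x axis of coarse, either way round below 0.035 rad and ((y of screw_e_mid in the frame of coarse between -0.061 and -0.055 m and value of joint coarse_pin1 above 0.0035 m) or (y of screw_e_mid in the frame of coarse between -0.003 and 0.003 m and value of joint coarse_pin2 above 0.0035 m) or (y of screw_e_mid in the frame of coarse between 0.055 and 0.061 m and value of joint coarse_pin3 above 0.0035 m)) and x of screw_e_mid in the frame of coarse between -0.008 and 0.008 m and z of screw_e_mid in the frame of coarse between 0.0375 and 0.0417 m and ((y of screw_f_mid in the frame of coarse between -0.061 and -0.055 m and value of joint coarse_pin1 above 0.0035 m) or (y of screw_f_mid in the frame of coarse between -0.003 and 0.003 m and value of joint coarse_pin2 above 0.0035 m) or (y of screw_f_mid in the frame of coarse between 0.055 and 0.061 m and value of joint coarse_pin3 above 0.0035 m)) and x of screw_f_mid in the frame of coarse between -0.008 and 0.008 m and z of screw_f_mid in the frame of coarse between 0.0375 and 0.0417 m and value of joint keeper above 1.2 rad), for 0.3 s.
At the end, for the whole second after the job is handed in: Each screw present rests in a nest of its pitch: middle within 8 mm along, 3 mm across, at most 1.7 mm high, within 0.035 rad of the nest's line, that pin pressed over 3.5 mm; keeper on the row (within 0.06 rad of 0); all at rest (((y of screw_a_mid in the frame of fine between -0.061 and -0.055 m and value of joint fine_pin1 above 0.0035 m) or (y of screw_a_mid in the frame of fine between -0.003 and 0.003 m and value of joint fine_pin2 above 0.0035 m) or (y of screw_a_mid in the frame of fine between 0.055 and 0.061 m and value of joint fine_pin3 above 0.0035 m)) and x of screw_a_mid in the frame of fine between -0.008 and 0.008 m and z of screw_a_mid in the frame of fine between 0.0375 and 0.0417 m and angle between the x axis of each of screw_a_mid, screw_b_mid, screw_c_mid and the x axis of fine, either way round below 0.035 rad and ((y of screw_b_mid in the frame of fine between -0.061 and -0.055 m and value of joint fine_pin1 above 0.0035 m) or (y of screw_b_mid in the frame of fine between -0.003 and 0.003 m and value of joint fine_pin2 above 0.0035 m) or (y of screw_b_mid in the frame of fine between 0.055 and 0.061 m and value of joint fine_pin3 above 0.0035 m)) and x of screw_b_mid in the frame of fine between -0.008 and 0.008 m and z of screw_b_mid in the frame of fine between 0.0375 and 0.0417 m and ((y of screw_c_mid in the frame of fine between -0.061 and -0.055 m and value of joint fine_pin1 above 0.0035 m) or (y of screw_c_mid in the frame of fine between -0.003 and 0.003 m and value of joint fine_pin2 above 0.0035 m) or (y of screw_c_mid in the frame of fine between 0.055 and 0.061 m and value of joint fine_pin3 above 0.0035 m)) and x of screw_c_mid in the frame of fine between -0.008 and 0.008 m and z of screw_c_mid in the frame of fine between 0.0375 and 0.0417 m and ((y of screw_d_mid in the frame of coarse between -0.061 and -0.055 m and value of joint coarse_pin1 above 0.0035 m) or (y of screw_d_mid in the frame of coarse between -0.003 and 0.003 m and value of joint coarse_pin2 above 0.0035 m) or (y of screw_d_mid in the frame of coarse between 0.055 and 0.061 m and value of joint coarse_pin3 above 0.0035 m)) and x of screw_d_mid in the frame of coarse between -0.008 and 0.008 m and z of screw_d_mid in the frame of coarse between 0.0375 and 0.0417 m and angle between the x axis of each of screw_d_mid, screw_e_mid, screw_f_mid and the x axis of coarse, either way round below 0.035 rad and ((y of screw_e_mid in the frame of coarse between -0.061 and -0.055 m and value of joint coarse_pin1 above 0.0035 m) or (y of screw_e_mid in the frame of coarse between -0.003 and 0.003 m and value of joint coarse_pin2 above 0.0035 m) or (y of screw_e_mid in the frame of coarse between 0.055 and 0.061 m and value of joint coarse_pin3 above 0.0035 m)) and x of screw_e_mid in the frame of coarse between -0.008 and 0.008 m and z of screw_e_mid in the frame of coarse between 0.0375 and 0.0417 m and ((y of screw_f_mid in the frame of coarse between -0.061 and -0.055 m and value of joint coarse_pin1 above 0.0035 m) or (y of screw_f_mid in the frame of coarse between -0.003 and 0.003 m and value of joint coarse_pin2 above 0.0035 m) or (y of screw_f_mid in the frame of coarse between 0.055 and 0.061 m and value of joint coarse_pin3 above 0.0035 m)) and x of screw_f_mid in the frame of coarse between -0.008 and 0.008 m and z of screw_f_mid in the frame of coarse between 0.0375 and 0.0417 m and value of joint keeper between -0.06 and 0.06 rad and linear speed of each of screw_a, screw_b, screw_c, screw_d, screw_e, screw_f below 0.02 m/s); the robot touches nothing.
It fails at once if the hammer is moved more than 3 cm (distance of hammer from where it was at the start of the episode above 0.03 m).
It fails at once if the flux cup is moved more than 3 cm (distance of flux_cup from where it was at the start of the episode above 0.03 m).
Of screw_a, screw_b, screw_c, screw_d, screw_e, screw_f only 4 to 6 are there at a start; the rules pass over those that are not, and their reading is None.
At some moment in a run one of screw_a, screw_b, screw_c, screw_d, screw_e, screw_f may be knocked a few centimetres aside while the robot is not near it.
Once in a run the grip may slacken for a moment while it holds something.
It also fails if it takes over 210 s, if anything falls off the work surface, if the arm or the gripper's body presses on something with over 40 N, if the wrist force passes 120 N, or if a joint passes its speed limit or range.

## Working session

There is one attempt and no reset: what is moved stays moved. The work goes in short steps, Python scripts to look and compute and a shell command to move; the robot and the scene stay as the last step left them, time stands still between calls to the robot, and variables do not carry over. Pictures are saved under pics/ and viewed, at most 14 in all, crops included, and the job is handed in when it is done.

```bash
mkdir -p pics; ls; python3 - <<'E'
from bench import env, imaging
import cv2,numpy as np
for n in ["scene","top"]:
    c=imaging.read_camera(n); cv2.imwrite(f"pics/{n}0.png",c["img"][:,:,::-1]); np.savez(f"{n}0.npz",**c)
    print(n,c["camera_matrix"].round(1).tolist(),c["R"].round(3).tolist(),c["t"].round(3).tolist(),c["range_z"].min(),c["range_z"].max())
print(env.sense(),env.grip_depth)
E
```

```text
pics
scene [[478.8, 0.0, 315.2], [0.0, 478.8, 237.6], [0.0, 0.0, 1.0]] [[-0.313, 0.95, -0.013], [0.626, 0.196, -0.755], [-0.714, -0.244, -0.656]] [0.169, -0.286, 1.46] 0.0 3.3954074
top [[457.7, 0.0, 329.3], [0.0, 457.7, 242.4], [0.0, 0.0, 1.0]] [[-0.011, -1.0, -0.004], [-0.998, 0.012, -0.063], [0.063, 0.004, -0.998]] [0.009, 0.527, 1.057] 0.0 1.926025
{'time': 0.1, 'joints': array([-1.30365101e+00,  9.18009886e-02,  1.23180607e+00,  2.68056939e-05,
        1.81980113e+00, -5.66663730e-02]), 'joint_vel': array([ 0.00019674, -0.00106826, -0.00305046, -0.00066721,  0.00091263,
        0.00144673]), 'joint_efforts': array([ 3.56162345e-03, -4.60215569e+01, -4.19219291e+01, -6.81869255e-05,
        1.05546348e-02,  2.05817315e-05]), 'tool_pos': array([ 0.19094448, -0.56885957,  0.4036303 ]), 'orientation': array([[ 9.48027431e-01,  3.18188283e-01, -4.54204867e-04],
       [ 3.18188582e-01, -9.48025810e-01,  1.75798944e-03],
       [ 1.28773705e-04, -1.81114501e-03, -9.99998352e-01]]), 'ft_force': array([ 0.08378909, -0.3631835 , -0.34656574]), 'ft_torque': array([ 0.00291524,  0.00485004, -0.02695939]), 'grasp_force': 0.0, 'gripper_width': 0.08539142046330787} 0.1547
```

View pics/top0.png

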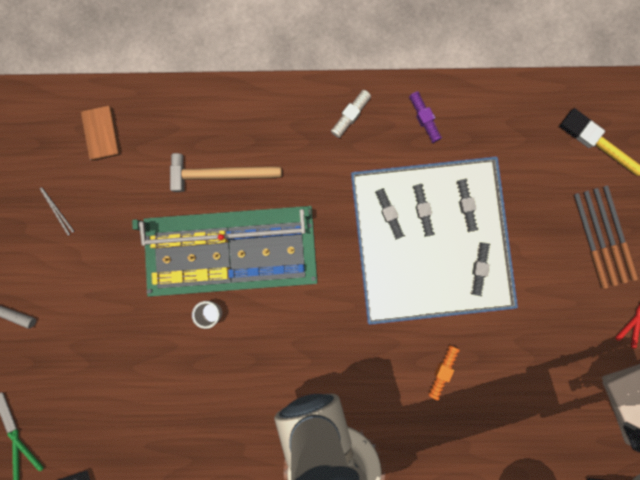

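View pics/scene0.png

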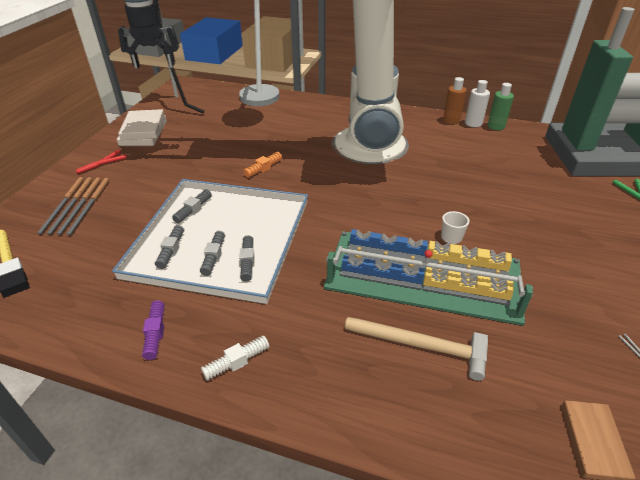

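```bash
cat > h.py <<'E'
import numpy as np, cv2
from bench import env, imaging
def ray(c,uv):
    K=c["camera_matrix"];uv=np.atleast_2d(np.asarray(uv,float))
    d=np.c_[(uv[:,0]-K[0,2])/K[0,0],(uv[:,1]-K[1,2])/K[1,1],np.ones(len(uv))]
    if c.get("fish",False):
        r=np.linalg.norm(d[:,:2],axis=1,keepdims=True);r=np.maximum(r,1e-9)
        d=np.c_[d[:,:2]/r*np.sin(r),np.cos(r)]
    o=-c["R"].T@c["t"]; return o,d@c["R"]
def onz(c,uv,z):
    o,d=ray(c,uv); return o+d*((z-o[2])/d[:,2])[:,None]
def cam(n):
    c=dict(imaging.read_camera(n)); c["fish"]=n=="wrist"; return c
def blobs(m,amin,amax=1e9):
    n,l,s,ce=cv2.connectedComponentsWithStats(m.astype(np.uint8)); 
    return [(ce[i],s[i,4],l==i) for i in range(1,n) if amin<=s[i,4]<=amax]
def yawpose():
    s=env.sense(); R=s["orientation"]; g=s["tool_pos"]+env.grip_depth*R[:,2]
    return s,g,np.degrees(np.arctan2(R[1,0],R[0,0]))
E
python3 - <<'E'
from h import *
c=dict(np.load("top0.npz")); im=c["img"]; hsv=cv2.cvtColor(im,cv2.COLOR_RGB2HSV).astype(int); H,S,V=[hsv[...,i] for i in range(3)]
def rect(m,z):
    p=np.argwhere(m)[:,::-1].astype(np.float32); P=onz(c,p,z)
    b=cv2.minAreaRect((P[:,:2]*1000).astype(np.float32)); return b
tray=np.zeros(V.shape,bool); tray[165:315,362:508]=1
for ce,a,m in blobs(tray&(V<150),150):
    p=np.argwhere(m)[:,::-1]; P=onz(c,p,0.019); q=P[:,:2].mean(0); 
    b=rect(m,0.019); w=np.linalg.svd(P[:,:2]-q,full_matrices=False)[2][0]
    print("screw",ce.round(1),a,q.round(4),np.round(b,1) if 0 else b, np.degrees(np.arctan2(w[1],w[0])).round(1), "z",np.median((c["range_z"])[m]))
reg=np.zeros(V.shape,bool); reg[200:300,130:320]=1
print("brass")
for ce,a,m in blobs(reg&(H>10)&(H<24)&(S>90)&(V>90),5,120): print(ce.round(1),a,onz(c,ce,0.041)[0].round(4))
for nm,m in [("green",reg&(H>55)&(H<90)&(S>80)),("blue",reg&(H>100)&(H<125)&(S>120)),("yel",reg&(H>22)&(H<32)&(S>150)&(V>120)),("red",reg&((H<6)|(H>174))&(S>160)&(V>100))]:
    z={"green":.01,"red":.09}.get(nm,.05)
    print(nm,m.sum(),rect(m,z))
    if nm=="red": print(onz(c,np.argwhere(m)[:,::-1].mean(0),.09))
cr=np.vstack([np.hstack([cv2.resize(im[v-34:v+34,u-34:u+34],(300,300),interpolation=cv2.INTER_CUBIC) for u,v in r]) for r in [[(390,213),(424,210)],[(468,205),(482,269)]]])
cv2.imwrite("pics/crop1.png",cr[:,:,::-1])
w=cam("wrist"); cv2.imwrite("pics/w0.png",w["img"][:,:,::-1]); 
print(w["camera_matrix"],"\n",w["R"],w["t"], -w["R"].T@w["t"])
E
```

```text
screw [393.2 167.9] 487 [ 0.7011 -0.1498] ((696.9654541015625, -181.16635131835938), (210.26901245117188, 21.525232315063477), 89.28871154785156) -87.6 z 1.0787208
screw [502.5 202. ] 843 [ 0.6172 -0.4048] ((578.1946411132812, -397.4490661621094), (32.99591827392578, 254.51663208007812), 87.94982147216797) -178.2 z 1.078492
screw [466.2 205.2] 410 [ 0.6105 -0.3194] ((610.6317749023438, -317.92510986328125), (122.5196533203125, 29.065799713134766), 10.893255233764648) -169.1 z 1.0659242
screw [422.7 209.7] 381 [ 0.601 -0.217] ((600.5885009765625, -215.15646362304688), (122.46710205078125, 27.160968780517578), 11.68630313873291) -167.7 z 1.0652477
screw [382.7 198.4] 175 [ 0.6289 -0.1236] ((629.0317993164062, -123.69062805175781), (44.90788269042969, 22.30320167541504), 22.040498733520508) -155.8 z 1.0668919
screw [394.8 227.2] 191 [ 0.5605 -0.1507] ((569.5718383789062, -146.85794067382812), (72.15567016601562, 24.7254638671875), 29.337793350219727) -149.2 z 1.0623713
screw [479.5 268.5] 439 [ 0.4617 -0.3459] ((461.98321533203125, -344.4920959472656), (28.908126831054688, 122.688758850
[... 2556 characters left out ...]
059633255005)
blue 296 ((505.897216796875, 148.79104614257812), (104.81562805175781, 170.33934020996094), 3.425299882888794)
yel 641 ((495.7660827636719, 322.77484130859375), (107.08712005615234, 170.63352966308594), 3.736978054046631)
red 19 ((537.8132934570312, 240.84326171875), (10.953803062438965, 6.58433723449707), 89.32707214355469)
[[0.53775166 0.24057149 0.09      ]]
[[371.64829954   0.         318.80500764]
 [  0.         371.64829954 240.6145098 ]
 [  0.           0.           1.        ]] 
 [[ 0.31877516 -0.9478255  -0.00303622]
 [-0.90820537 -0.30636341  0.28513937]
 [-0.27119256 -0.08813783 -0.95848126]] [-0.59919027 -0.03686601  0.3794661 ] [ 0.26043345 -0.54577689  0.37240383]
```

View pics/crop1.png

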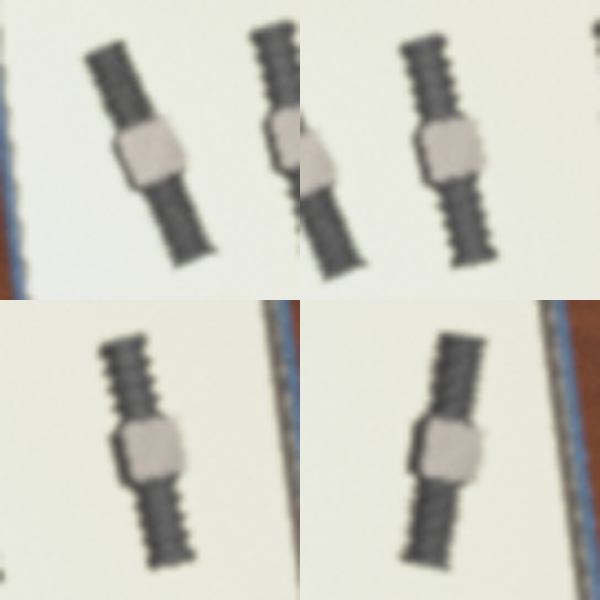

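View pics/w0.png

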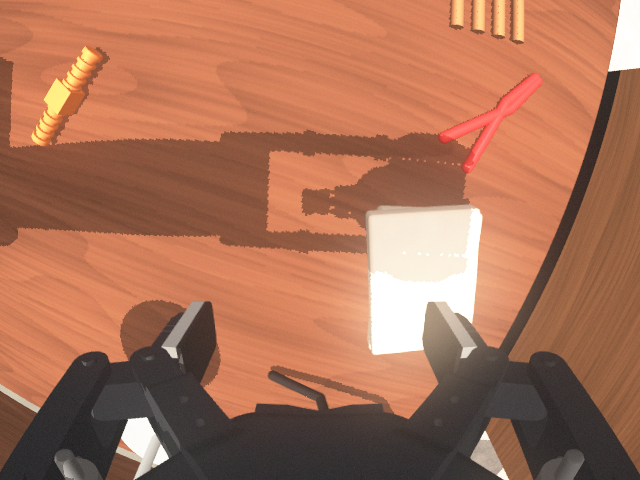

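Crop: (390,213) and (482,269) look fine-pitch, (424,210) and (468,205) coarse. The purple, white and orange look-alikes lie outside the tray. The wrist view shows only the bench, with orange at (65,95). Next I go to the knob at about (0.5375, 0.241, 0.088) to throw the keeper back.

```bash
python3 -m inch '[[346,810,-80,0,0,-15,50],[346,810,-80,0,0,-15,50],[346,810,-80,0,0,-15,50],[346,810,-80,0,0,-15,50],[346,810,-80,0,0,-15,50],[346,810,-80,0,0,-15,50],[346,810,-80,0,0,-15,50],[346,810,-80,0,0,-15,50],[346,810,-80,0,0,-15,50],[346,810,-80,0,0,-15,50]]' 40; python3 - <<'E'
from h import *
s,g,y=yawpose();print(g,y,s["joints"])
E
```

```text
time: 1.15
tool_pos: [0.3866, -0.1089, 0.3593]
orientation: [[0.998, 0.062, 0.001], [0.062, -0.998, -0.0], [0.001, 0.0, -1.0]]
ft_force: [0.9, -0.3, 0.4]
gripper_width: 0.0501
grasp_force: 0.0
[ 0.38671381 -0.10894245  0.20455148] 3.534137183564919 [-3.59312250e-01 -4.60633837e-01  1.79681731e+00 -1.56353749e-05
  1.80470606e+00  1.14979821e+00]
```

```bash
python3 -m inch '[[151,350,-35,0,0,0,50],[151,350,-35,0,0,0,50],[151,350,-35,0,0,0,50],[151,350,-35,0,0,0,50],[151,350,-35,0,0,0,50],[151,350,-35,0,0,0,50],[151,350,-35,0,0,0,50],[151,350,-35,0,0,0,50],[151,350,-35,0,0,0,50],[151,350,-35,0,0,0,50]]'; python3 - <<'E'
from h import *
s,g,y=yawpose();print(g,y)
w=cam("wrist"); np.savez("w1.npz",**w); cv2.imwrite("pics/w1.png",w["img"][:,:,::-1])
E
```

```text
time: 2.15
tool_pos: [0.5375, 0.2396, 0.3234]
orientation: [[0.998, 0.063, -0.002], [0.063, -0.998, -0.001], [-0.002, 0.001, -1.0]]
ft_force: [-0.3, -0.9, 0.3]
gripper_width: 0.0502
grasp_force: 0.0
[0.53717746 0.23939018 0.16874028] 3.628232892783541
```

View pics/w1.png

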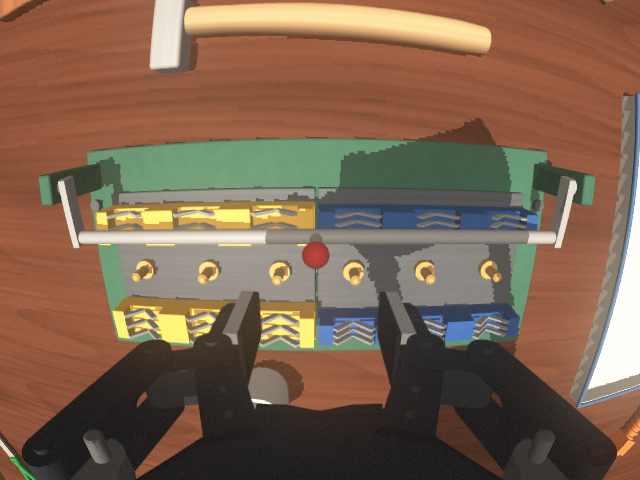

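The wrist view shows the red knob at (316,255), centred between the pads, with blue nests to the right and yellow to the left; all six nests are empty.

```bash
python3 - <<'E'
from h import *
c=dict(np.load("w1.npz")); hsv=cv2.cvtColor(c["img"],cv2.COLOR_RGB2HSV).astype(int); H,S,V=[hsv[...,i] for i in range(3)]
for ce,a,m in blobs(((H<6)|(H>174))&(S>170)&(V>60),100):
    print(ce,a,onz(c,ce,.0877), np.median(c["range_z"][m]))
E
```

```text
[315.60839161 255.02797203] 143 [[0.54051996 0.24147475 0.0877    ]] 0.20910557
```

```bash
python3 -m inch '[[2,1.5,-40,0,0,0,50],[2,1.5,-76,0,0,0,50],[2,1.5,-76,0,0,0,50],[2,1.5,-76,0,0,0,10],[2,1.5,-76,0,0,0,10],[2,1.5,-76,0,0,0,10],[2,1.5,-76,0,0,0,10],[2,1.5,-76,0,0,0,10]]' 30
```

```text
time: 3.0
tool_pos: [0.54, 0.2411, 0.2519]
orientation: [[0.998, 0.062, 0.005], [0.062, -0.998, 0.003], [0.005, -0.002, -1.0]]
ft_force: [-1.5, 2.9, 7.5]
gripper_width: 0.0136
grasp_force: 29.4
```

```bash
python3 -m inch '[[6,0.4,10,0,0,0,10],[14.7,0.9,18.4,0,0,0,10],[25,1.6,24,0,0,0,10],[25,1.6,24,0,0,0,10]]'; python3 - <<'E'
from h import *
w=cam("wrist"); np.savez("w2.npz",**w); cv2.imwrite("pics/w2.png",w["img"][:,:,::-1])
E
```

```text
time: 3.4
tool_pos: [0.565, 0.2428, 0.2734]
orientation: [[0.998, 0.062, 0.0], [0.062, -0.998, 0.001], [0.0, -0.001, -1.0]]
ft_force: [-3.0, 5.3, 0.9]
gripper_width: 0.0133
grasp_force: 30.3
```

View pics/w2.png

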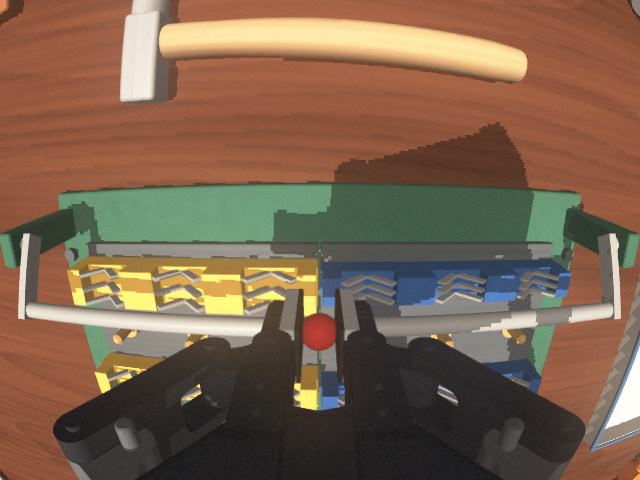

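The knob at (319,331) is held between the pads and the bar is rising. I continue the arc.

```bash
python3 -m inch '[[11.4,0.7,3.2,0,0,0,10],[23.3,1.4,3.4,0,0,0,10],[35,2.1,0.7,0,0,0,10],[45.5,2.8,-5.2,0,0,0,10],[52.7,3.2,-11,0,0,0,10],[52.7,3.2,-11,0,0,0,10]]'; python3 -m inch '[[0,0,0,0,0,0,50],[0,0,0,0,0,0,50],[0,0,0,0,0,0,50],[0,0,60,0,0,0,50],[-70,-4,110,0,0,0,50],[-125,-8,110,0,0,0,50],[-125,-8,110,0,0,0,50],[-125,-8,110,0,0,0,50]]'; python3 - <<'E'
from h import *
w=cam("wrist"); np.savez("w3.npz",**w); cv2.imwrite("pics/w3.png",w["img"][:,:,::-1])
E
```

```text
time: 4.05
tool_pos: [0.6176, 0.2449, 0.2596]
orientation: [[0.998, 0.061, -0.002], [0.061, -0.998, -0.001], [-0.002, 0.001, -1.0]]
ft_force: [-0.7, -0.4, -0.5]
gripper_width: 0.0098
grasp_force: 0.0
time: 4.85
tool_pos: [0.4886, 0.2375, 0.3757]
orientation: [[0.998, 0.064, 0.005], [0.064, -0.998, 0.003], [0.005, -0.002, -1.0]]
ft_force: [1.1, 0.1, 0.2]
gripper_width: 0.0497
grasp_force: 0.0
```

View pics/w3.png

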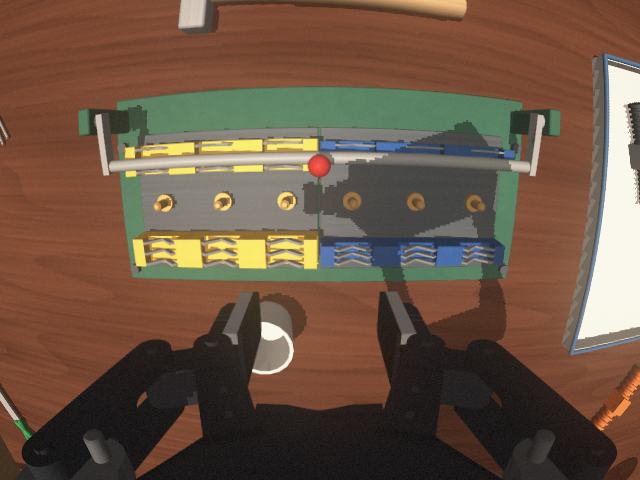

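The knob slipped out and the keeper fell shut, with the knob now at (319,165). I triangulate its true height from three views.

```bash
python3 - <<'E'
from h import *
A=np.zeros((3,3));B=np.zeros(3)
for f in ["w1","w3","top0"]:
    c=dict(np.load(f+".npz")); c["fish"]=f[0]=="w"; hsv=cv2.cvtColor(c["img"],cv2.COLOR_RGB2HSV).astype(int); H,S,V=[hsv[...,i] for i in range(3)]
    im=c["img"].astype(int); m=(im[...,0]>1.8*im[...,1])&(im[...,0]>1.8*im[...,2])&((H<7)|(H>173))&(S>150)
    if f=="top0": k=np.zeros_like(m);k[225:250,205:235]=1;m&=k
    else: k=np.zeros_like(m);k[140:290,280:350]=1;m&=k
    b=max(blobs(m,5),key=lambda b:b[1]); r=np.argwhere(b[2]);print(f,b[0],b[1],r.min(0),r.max(0))
    uv=(r.min(0)+r.max(0))[::-1]/2
    o,d=ray(c,uv);d=d[0]/np.linalg.norm(d[0]);P=np.eye(3)-np.outer(d,d);A+=P;B+=P@o
    rz=c["range_z"][b[2]]; zz=np.median(rz); pc=d/ (c["R"]@d)[2]*zz; print(" surf",o+pc)
print(np.linalg.solve(A,B))
E
```

```text
w1 [315.37669903 254.92038835] 515 [243 303] [267 328]
 surf [0.54236163 0.24160379 0.09303598]
w3 [318.72654155 165.45576408] 373 [155 308] [176 329]
 surf [0.54109418 0.24188548 0.09322858]
top0 [220.36363636 236.54545455] 22 [235 218] [239 223]
 surf [0.5363131  0.23960294 0.09517698]
[0.53868622 0.24204468 0.08193649]
```

```bash
python3 -m inch '[[45,4.5,-50,0,0,0,50],[55,4.5,-90,0,0,0,50],[55,4.5,-120,0,0,0,50],[55,4.5,-134,0,0,0,50],[55,4.5,-134,0,0,0,50]]' 60;  python3 -m inch '[[0,0,0,0,0,0,10],[0,0,0,0,0,0,10],[0,0,0,0,0,0,10],[0,0,0,0,0,0,10],[0,0,0,0,0,0,10],[0,0,0,0,0,0,10]]' 60
```

```text
time: 5.4
tool_pos: [0.5477, 0.2416, 0.2379]
orientation: [[0.998, 0.061, -0.0], [0.061, -0.998, -0.001], [-0.0, 0.0, -1.0]]
ft_force: [-0.0, 0.4, 0.7]
gripper_width: 0.0499
grasp_force: 0.0
time: 6.0
tool_pos: [0.5482, 0.2419, 0.2406]
orientation: [[0.998, 0.062, 0.005], [0.062, -0.998, 0.001], [0.005, -0.001, -1.0]]
ft_force: [0.3, -1.1, 9.1]
gripper_width: 0.0122
grasp_force: 59.4
```

```bash
python3 -m inch '[[0,0,0,0,0,0,10],[6,0.4,10,0,0,0,10],[14.7,0.9,18.4,0,0,0,10],[25,1.6,26,0,0,0,10],[36.5,2.3,29,0,0,0,10],[36.5,2.3,29,0,0,0,10]]' 100; python3 - <<'E'
from h import *
w=cam("scene"); np.savez("s4.npz",**w); cv2.imwrite("pics/s4.png",cv2.resize(w["img"][170:350,300:560,::-1],None,fx=3,fy=3))
E
```

```text
time: 6.6
tool_pos: [0.585, 0.2441, 0.2672]
orientation: [[0.998, 0.061, 0.002], [0.061, -0.998, 0.0], [0.002, -0.0, -1.0]]
ft_force: [-0.1, 0.9, 0.1]
gripper_width: 0.0097
grasp_force: 0.0
```

View pics/s4.png

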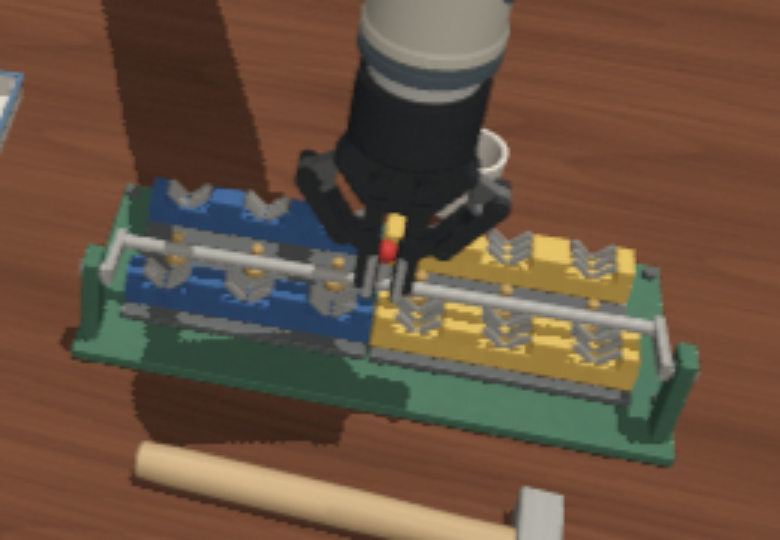

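Scene crop: the fingers are behind the bar at (385,270) and the knob slipped out again. I'll grip the bar itself across x, beside the knob, which should hold better.

```bash
python3 -m inch '[[0,0,40,0,0,0,30],[0,0,83,0,0,0,50],[-20,-17,83,0,0,8,50],[-40,-35,83,0,0,16,50],[-40,-35,83,0,0,24,50],[-40,-35,83,0,0,32,50],[-40,-35,83,0,0,40,50],[-40,-35,83,0,0,48,50],[-40,-35,83,0,0,56,50],[-40,-35,83,0,0,64,50]]' 60;  python3 -m inch '[[0,0,0,0,0,8,50],[0,0,0,0,0,16,50],[0,0,0,0,0,24,50],[0,0,0,0,0,26,50],[0,0,0,0,0,26,50]]'; python3 - <<'E'
from h import *
c=dict(np.load("w3.npz")); c["fish"]=True
im=c["img"].astype(int)
for u in (380,395,410,240,260):
    col=im[140:190,u]; v=col.max(1)-col.min(1); b=np.where((v<25)&(col.min(1)>95))[0]+140
    print(u,b.min() if len(b) else None,b.max() if len(b) else None, onz(c,[u,b.mean()],.064) if len(b) else "")
s,g,y=yawpose();print(g,y,s["joints"])
w=cam("wrist"); np.savez("w5.npz",**w); cv2.imwrite("pics/w5.png",w["img"][:,:,::-1])
E
```

```text
time: 7.65
tool_pos: [0.5433, 0.2092, 0.3491]
orientation: [[0.376, 0.926, -0.001], [0.926, -0.376, -0.0], [-0.001, -0.001, -1.0]]
ft_force: [0.2, -0.3, 0.9]
gripper_width: 0.0501
grasp_force: 0.0
time: 8.15
tool_pos: [0.5434, 0.2092, 0.3491]
orientation: [[-0.062, 0.998, -0.001], [0.998, 0.062, -0.0], [-0.0, -0.001, -1.0]]
ft_force: [-0.5, -0.4, -0.2]
gripper_width: 0.0499
grasp_force: 0.0
380 152 162 [[0.54870304 0.19587641 0.064     ]]
395 140 162 [[0.55156018 0.18446383 0.064     ]]
410 140 163 [[0.55170463 0.17261804 0.064     ]]
240 159 189 [[0.52457182 0.30148738 0.064     ]]
260 153 189 [[0.52815798 0.28591407 0.064     ]]
[0.54322602 0.20919035 0.19442011] 93.57217236165506 [3.09123380e-01 3.94637102e-02 1.38263698e+00 3.96796720e-05
 1.72034560e+00 2.46783177e-01]
```

View pics/w5.png

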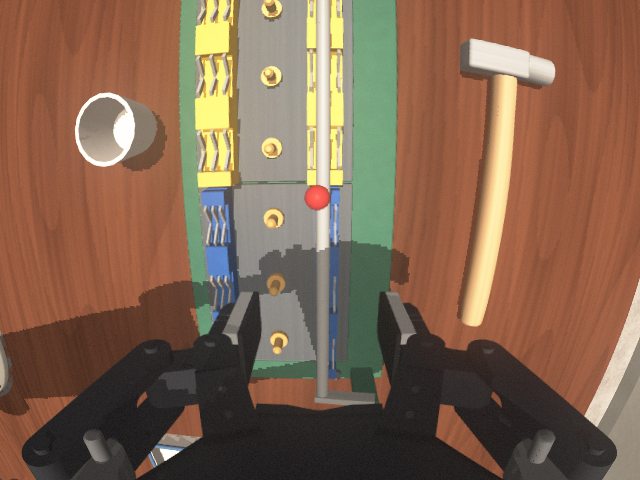

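The wrist view shows the bar at u≈323, almost centred between the pads, with the knob at (317,197) clear of them. Descend and grip.

```bash
python3 -m inch '[[3,0,-45,0,0,0,40],[3,0,-90,0,0,0,40],[3,0,-122,0,0,0,40],[3,0,-122,0,0,0,40],[3,0,-122,0,0,0,3],[3,0,-122,0,0,0,3],[3,0,-122,0,0,0,3],[3,0,-122,0,0,0,3],[3,0,-122,0,0,0,3],[3,0,-122,0,0,0,3]]' 40; python3 -m inch '[[0.5,0,7,0,0,0,3],[1.5,0,14,0,0,0,3],[1.5,0,14,0,0,0,3]]'
```

```text
time: 9.2
tool_pos: [0.5461, 0.2094, 0.2304]
orientation: [[-0.062, 0.998, -0.001], [0.998, 0.062, 0.001], [0.001, -0.001, -1.0]]
ft_force: [-9.3, -1.0, 3.7]
gripper_width: 0.0078
grasp_force: 39.4
time: 9.5
tool_pos: [0.5468, 0.2095, 0.2427]
orientation: [[-0.062, 0.998, -0.006], [0.998, 0.062, -0.0], [0.0, -0.006, -1.0]]
ft_force: [-10.7, -1.5, -1.5]
gripper_width: 0.0081
grasp_force: 39.4
```

```bash
python3 -m inch '[[2.6,0.2,8.8,0,0,0,3],[7.6,0.5,17.4,0,0,0,3],[14.5,0.9,24.5,0,0,0,3],[23,1.4,29.7,0,0,0,3],[32.6,2,32.6,0,0,0,3],[42.6,2.6,33,0,0,0,3],[46.5,2.9,32.6,0,0,0,3],[46.5,2.9,32.6,0,0,0,3]]'
```

```text
time: 10.3
tool_pos: [0.5952, 0.2124, 0.284]
orientation: [[-0.062, 0.998, 0.009], [0.998, 0.062, 0.003], [0.003, 0.009, -1.0]]
ft_force: [-10.3, -2.4, 22.6]
gripper_width: 0.003
grasp_force: 12.6
```

```bash
python3 - <<'E'
from h import *
w=cam("scene"); w2=cam("wrist")
cv2.imwrite("pics/s6.png",np.hstack([cv2.resize(w["img"][170:350,300:540,::-1],(480,360)),cv2.resize(w2["img"][100:,:,::-1],(320,190)) if 0 else cv2.resize(w2["img"][:,140:500,::-1],(270,360))]))
E
```

```text
(no output)
```

View pics/s6.png

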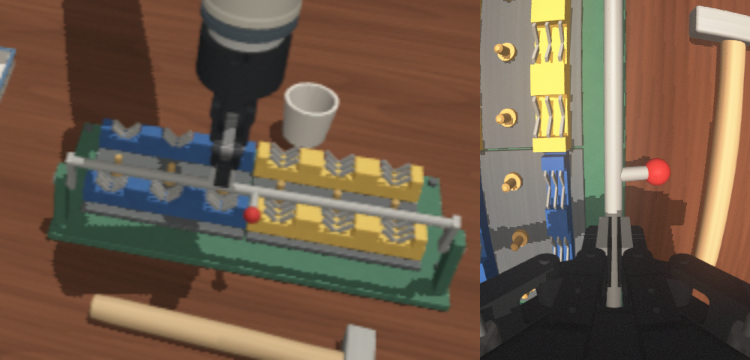

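Keeper is thrown back: the knob points backward at (655,172) in the wrist half and (252,215) in the scene half. Lift off, turn back and view the nests.

```bash
python3 -m inch '[[0,0,20,0,0,0,3],[0,0,60,0,0,0,40],[-35,8,100,0,0,-8,50],[-70,16,120,0,0,-16,50],[-110,24,120,0,0,-24,50],[-150,27,120,0,0,-32,50],[-150,27,120,0,0,-40,50],[-150,27,120,0,0,-48,50],[-150,27,120,0,0,-56,50],[-150,27,120,0,0,-64,50]]';python3 -m inch '[[0,0,0,0,0,-8,50],[0,0,0,0,0,-16,50],[0,0,0,0,0,-24,50],[0,0,0,0,0,-26,50],[0,0,0,0,0,-26,50]]'; python3 - <<'E'
from h import *
s,g,y=yawpose();print(g,y)
w=cam("wrist"); np.savez("w7.npz",**w); cv2.imwrite("pics/w7.png",w["img"][:,:,::-1])
E
```

```text
time: 11.4
tool_pos: [0.4442, 0.239, 0.3976]
orientation: [[0.873, 0.488, 0.005], [0.488, -0.873, 0.002], [0.006, 0.0, -1.0]]
ft_force: [-0.1, 0.5, -1.4]
gripper_width: 0.05
grasp_force: 0.0
time: 11.9
tool_pos: [0.4445, 0.239, 0.3971]
orientation: [[0.998, 0.062, 0.004], [0.062, -0.998, 0.002], [0.005, -0.002, -1.0]]
ft_force: [0.1, 0.4, 1.1]
gripper_width: 0.0499
grasp_force: 0.0
[0.44515826 0.23930628 0.242405  ] 3.530726749787163
```

View pics/w7.png

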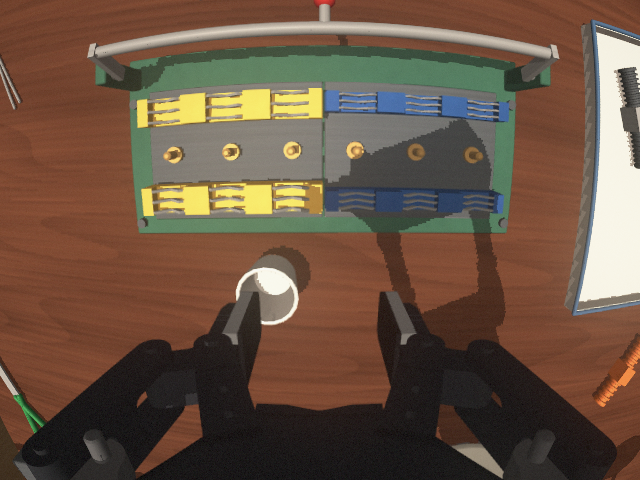

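The wrist view shows the keeper bar at v≈40 and the knob at (323,3), so it is thrown back. The nests are clear, with pins at (173..292,153) yellow and (355..474,153) blue. I fit the rack pose from range and colour.

```bash
cat >> h.py <<'E'
def cloud(c):
    v,u=np.mgrid[0:480,0:640]; o,d=ray(c,np.c_[u.ravel(),v.ravel()])
    dc=d@c["R"].T; k=c["range_z"].ravel()/np.where(np.abs(dc[:,2])<1e-6,1,dc[:,2])
    return (o+d*k[:,None]).reshape(480,640,3)
E
python3 - <<'E'
from h import *
for f in ["w7","top0"]:
    c=dict(np.load(f+".npz")); c["fish"]=f!="top0"; P=cloud(c); im=c["img"]
    hsv=cv2.cvtColor(im,cv2.COLOR_RGB2HSV).astype(int); H,S,V=[hsv[...,i] for i in range(3)]
    th=np.radians(3.56); Rz=np.array([[np.cos(th),np.sin(th)],[-np.sin(th),np.cos(th)]])
    box=(abs(P[...,0]-.5)<.1)&(abs(P[...,1]-.24)<.2)
    Q=(P[...,:2]-[.501,.24])@Rz.T*1000; z=P[...,2]*1000
    for nm,m in [("blue",(H>100)&(H<125)&(S>120)),("yel",(H>20)&(H<32)&(S>170)&(V>60))]:
        mm=box&m&(z>35)&(z<70); q=Q[mm];zz=z[mm]
        print(f,nm,mm.sum(),"x",np.percentile(q[:,0],[.5,2,98,99.5]).round(1),"y",np.percentile(q[:,1],[.5,2,98,99.5]).round(1),"z",np.percentile(zz,[2,50,98]).round(1))
    g=box&(H>55)&(H<90)&(S>80)&(z>3)&(z<15); q=Q[g]; print(" green x",np.percentile(q[:,0],[.3,1,99,99.7]).round(1),"y",np.percentile(q[:,1],[.3,1,99,99.7]).round(1),np.median(z[g]))
    if f=="w7":
        r=np.zeros_like(g);r[135:170,155:495]=1
        for ce,a,m in blobs(r&(H>10)&(H<28)&(S>110)&(V>70),30):
            print(" pin",ce.round(1),a,"zmax",np.percentile(z[m],[10,50,90,98]).round(1))
            t=m&(z>33); print("   top",t.sum(),Q[t].mean(0).round(1) if t.any() else "", "onz .041->",((onz(c,ce,.016)[0,:2]-[.501,.24])@Rz.T*1000).round(1))
E
```

```text
w7 blue 2429 x [-48.8 -48.   55.2  55.6] y [-172.2 -170.9   -5.3   -3.6] z [42.2 44.3 45.8]Traceback (most recent call last):
  File "<stdin>", line 10, in <module>
    return _quantile_unchecked(
        a, q, axis, out, overwrite_input, method, keepdims, weights)
    return _ureduce(a,
                    func=_quantile_ureduce_func,
    ...<5 lines>...
                    overwrite_input=overwrite_input,
                    method=method)
    r = func(a, **kwargs)
    result = _quantile(arr,
                       quantiles=q,
    ...<2 lines>...
                       out=out,
                       weights=wgt)
    slices_having_nans = np.isnan(arr[-1, ...])
                                  ~~~^^^^^^^^^
IndexError: index -1 is out of bounds for axis 0 with size 0
```

```bash
python3 - <<'E'
from h import *
c=dict(np.load("w7.npz")); c["fish"]=True; P=cloud(c); im=c["img"]
hsv=cv2.cvtColor(im,cv2.COLOR_RGB2HSV).astype(int); H,S,V=[hsv[...,i] for i in range(3)]
print("yel px",hsv[105,190],P[105,190],hsv[200,260],P[200,260],"pin",hsv[150:156:2,231],P[146:160:2,231].round(4))
th=np.radians(3.56); Rz=np.array([[np.cos(th),np.sin(th)],[-np.sin(th),np.cos(th)]])
box=(abs(P[...,0]-.5)<.12)&(abs(P[...,1]-.24)<.22)
Q=(P[...,:2]-[.501,.24])@Rz.T*1000; z=P[...,2]*1000
pc=lambda a:np.percentile(a,[.5,2,98,99.5]).round(1) if len(a) else None
for nm,m in [("blue",(H>100)&(H<125)&(S>120)),("yel",(H>16)&(H<36)&(S>120)&(V>60))]:
    mm=box&m&(z>40)&(z<60); 
    for h in (-1,1):
        k=mm&(np.sign(Q[...,0])==h); q=Q[k]; print(nm,h,len(q),"x",pc(q[:,0]),"y",pc(q[:,1]),"z",pc(z[k]))
        if len(q): 
            # slope of outer/inner edges: per-y-bin centre
            yb=np.arange(-160,170,20); mid=[(y,round((np.percentile(q[abs(q[:,1]-y)<10,0],3)+np.percentile(q[abs(q[:,1]-y)<10,0],97))/2,1)) for y in yb if (abs(q[:,1]-y)<10).sum()>30]; print("   ",mid)
g=box&(H>55)&(H<90)&(S>60)&(z>3)&(z<16); q=Q[g]; print("green",len(q),pc(q[:,0]),pc(q[:,1]),np.median(z[g]))
r=np.zeros_like(g);r[135:170,155:495]=1
for ce,a,m in blobs(r&(H>8)&(H<30)&(S>110)&(V>60),30):
    t=m&(z>28); print("pin",ce.round(1),a,pc(z[m]),t.sum(),Q[t].mean(0).round(1) if t.any() else "","base",Q[m&(z<28)].mean(0).round(1))
E
```

```text
yel px [ 26 149 246] [0.54121716 0.3601795  0.04409439] [ 27 143 248] [0.45784789 0.2927586  0.04503892] pin [[ 18 130 106]
 [ 17 132 112]
 [ 17 126 105]] [[0.5038 0.3259 0.0215]
 [0.502  0.325  0.0252]
 [0.5006 0.3231 0.0328]
 [0.4988 0.3227 0.0343]
 [0.497  0.3227 0.0338]
 [0.4944 0.3254 0.0223]
 [0.4923 0.3258 0.0206]]
blue -1 959 x [-48.9 -48.7 -32.2 -31.9] y [-172.  -171.3  -49.8  -48.3] z [41.9 42.6 45.7 46.1]
    [(np.int64(-160), np.float64(-40.8)), (np.int64(-120), np.float64(-40.3)), (np.int64(-100), np.float64(-40.3)), (np.int64(-60), np.float64(-40.6))]
blue 1 1461 x [38.2 38.4 55.4 55.8] y [-172.2 -170.6   -4.4   -3.6] z [41.1 42.2 45.8 46.3]
    [(np.int64(-160), np.float64(47.1)), (np.int64(-120), np.float64(46.9)), (np.int64(-100), np.float64(47.3)), (np.int64(-60), np.float64(46.8)), (np.int64(-40), np.float64(46.9)), (np.int64(-20), np.float64(46.8)), (np.int64(0), np.float64(46.7))]
yel -1 2234 x [-52.  -51.8 -26.2 -25.8] y [  2.3   3.2 169.6 170.8] z [40.5 41.7 46.1 46.5]
    [(np.int64(0), np.float64(-39.0)), (np.int64(20), np.float64(-38.9)), (np.int64(40), np.f
[... 356 characters left out ...]
int64(60), np.float64(44.8)), (np.int64(100), np.float64(44.8)), (np.int64(120), np.float64(44.8)), (np.int64(160), np.float64(44.8))]
green 17838 [-77.7 -76.8 102.1 104. ] [-198.2 -195.5  194.4  197. ] 9.524554521852524
pin [230.7 151.3] 232 [15.8 16.3 41.1 41.5] 84 [ 3.3 84.5] base [ 3.4 84. ]
pin [291.9 149.9] 237 [18.5 20.  41.1 41.7] 85 [ 3.1 28.1] base [ 3.3 27.5]
pin [354.5 149.9] 238 [ 16.   20.   41.4 366.2] 81 [  3.7 -27.6] base [  3.5 -29. ]
pin [415.4 151.5] 220 [15.5 18.  40.9 41.3] 75 [  3.6 -86.3] base [  3.5 -85.5]
pin [173.4 154.5] 242 [15.4 16.6 41.2 41.6] 89 [  3.1 142.9] base [  3.1 141.6]
pin [472.  154.6] 232 [15.9 16.8 40.5 40.8] 79 [   3.5 -142.1] base [   3.6 -142.9]
```

Rack fit: all six pins and the midpoints of both blocks agree to about 0.5 mm at rack x≈+3.2 mm from my guess, yaw ≈3.6°, pin tops at 41 mm as expected. Next I look at the tray from close by.

```bash
python3 -m inch '[[36,-490,0,0,0,-3.5,60],[36,-490,0,0,0,-3.5,60],[36,-490,0,0,0,-3.5,60],[36,-490,0,0,0,-3.5,60],[36,-490,0,0,0,-3.5,60],[36,-490,0,0,0,-3.5,60],[36,-490,0,0,0,-3.5,60],[36,-490,0,0,0,-3.5,60],[36,-490,0,0,0,-3.5,60],[36,-490,0,0,0,-3.5,60]]';python3 -m inch '[[0,0,0,0,0,0,60],[0,0,0,0,0,0,60]]'; python3 - <<'E'
from h import *
s,g,y=yawpose();print(g,y)
w=cam("wrist"); np.savez("w8.npz",**w); cv2.imwrite("pics/w8.png",w["img"][:,:,::-1])
E
```

```text
time: 12.95
tool_pos: [0.4802, -0.2535, 0.3955]
orientation: [[1.0, 0.001, 0.002], [0.001, -1.0, -0.002], [0.002, 0.002, -1.0]]
ft_force: [1.2, -0.4, -0.2]
gripper_width: 0.06
grasp_force: 0.0
time: 13.15
tool_pos: [0.4805, -0.2518, 0.3948]
orientation: [[1.0, -0.0, 0.001], [-0.0, -1.0, -0.0], [0.001, 0.0, -1.0]]
ft_force: [0.1, -0.0, -0.1]
gripper_width: 0.0599
grasp_force: 0.0
[ 0.48063277 -0.25178764  0.24008193] -0.01586804247367463
```

View pics/w8.png

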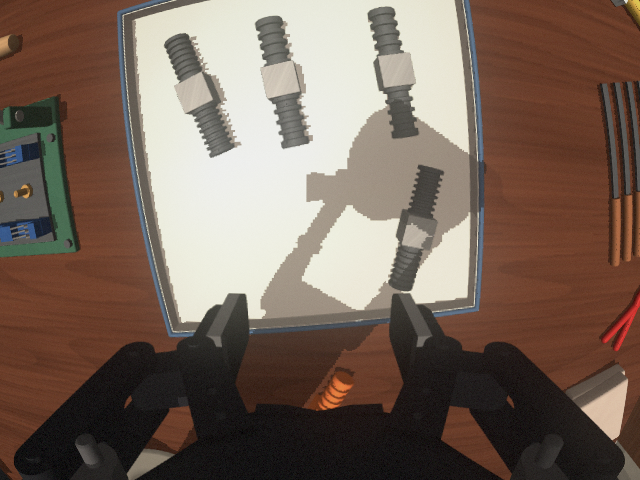

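The wrist view confirms the sort: (197,95) and (417,228) are fine (about six close grooves per end), (281,82) and (394,72) are coarse. I measure centres and axes from height-masked points.

```bash
cat > scr.py <<'E'
from h import *
def screws(c):
    P=cloud(c); z=P[...,2]; x,y=P[...,0],P[...,1]
    m=(z>.013)&(z<.042)&(x>.36)&(x<.69)&(y<-.085)&(y>-.40)&(c["range_z"]>0)
    m=cv2.morphologyEx(m.astype(np.uint8),cv2.MORPH_OPEN,np.ones((2,2)))>0
    out=[]
    for ce,a,b in blobs(m,300):
        q=P[b]; r=cv2.minAreaRect((q[:,:2]*1000).astype(np.float32)); (L,W)=max(r[1]),min(r[1])
        if not(100<L<140): print("skip",ce,r); continue
        t=q[q[:,2]>.031]; k=cv2.minAreaRect((t[:,:2]*1000).astype(np.float32))
        w=np.linalg.svd(q[:,:2]-q[:,:2].mean(0),full_matrices=False)[2][0]; w*=np.sign(w[0])
        al=q[:,:2]@w; at=t[:,:2]@w; n=np.array([-w[1],w[0]]); an=t[:,:2]@n
        ends=(np.percentile(al,.5)+np.percentile(al,99.5))/2; col=(np.percentile(at,1)+np.percentile(at,99))/2; cn=(np.percentile(an,1)+np.percentile(an,99))/2
        print("px",ce.round(0),"L,W",round(L,1),round(W,1),"yaw",np.degrees(np.arctan2(w[1],w[0])).round(2),"ctr(collar)",(w*col+n*cn).round(4),"ctr(ends)",(w*ends+n*cn).round(4),"rect",np.round(r[0],1),"collar",np.round(k[1],1),np.round(np.median(t[:,2]),4))
    return out
E
python3 - <<'E'
from scr import *
c=dict(np.load("w8.npz"));c["fish"]=True;screws(c)
E
```

```text
skip [470.42842536  52.78936605] ((597.8794555664062, -357.4283142089844), (84.40632629394531, 212.510009765625), 44.31422424316406)
px [395.  72.] L,W 130.9 97.6 yaw 9.89 ctr(collar) [ 0.6079 -0.2891] ctr(ends) [ 0.6063 -0.2894] rect [ 616.5 -304.3] collar [ 75.3 134.3] 0.0332
px [282.  82.] L,W 127.7 37.7 yaw 12.12 ctr(collar) [ 0.6038 -0.222 ] ctr(ends) [ 0.6027 -0.2223] rect [ 603.5 -218.7] collar [120.3  31.7] 0.0334
skip [198.19306227  94.61956213] ((577.3909912109375, -155.9663543701172), (178.5961456298828, 84.54244995117188), 50.88221740722656)
skip [416.91862568 229.63773357] ((489.03497314453125, -337.5155944824219), (191.174560546875, 97.78963470458984), 25.777158737182617)
skip [347.23767798 321.83242059] ((444.9632873535156, -289.9405517578125), (102.54725646972656, 206.61585998535156), 82.853271484375)
```

```bash
cat > scr.py <<'E'
from h import *
def screws(c,verbose=True,zf=0.0):
    P=cloud(c); z=P[...,2]-zf; x,y=P[...,0],P[...,1]; V=c["img"].max(2).astype(int)
    reg=(x>.34)&(x<.70)&(y<-.075)&(y>-.42)&(c["range_z"]>0)
    m=(z>.016)&(z<.045)&reg
    m=cv2.morphologyEx(m.astype(np.uint8),cv2.MORPH_OPEN,np.ones((5,5)))>0
    out=[]
    for ce,a,b in blobs(m,600):
        uv=np.argwhere(b)[:,::-1]; q=onz(c,uv,.019+zf)[:,:2]
        if not 1000<a<9000: continue
        r=cv2.minAreaRect((q*1000).astype(np.float32)); L,W=max(r[1]),min(r[1])
        if not 90<L<150: print("skip",ce,a,r[1]); continue
        med=np.median(V[b]); 
        cb=b&(V>95)&(z>.028); cb=cv2.morphologyEx(cb.astype(np.uint8),cv2.MORPH_OPEN,np.ones((9,9)))
        bb=max(blobs(cb,100),key=lambda t:t[1]); t=onz(c,np.argwhere(bb[2])[:,::-1],.034+zf)[:,:2]
        k=cv2.minAreaRect((t*1000).astype(np.float32))
        w=np.linalg.svd(q-q.mean(0),full_matrices=False)[2][0]; w*=np.sign(w[0]); yaw=np.degrees(np.arctan2(w[1],w[0]))
        ka=(k[2]+45)%90-45
        print("px",ce.round(0),"L,W",round(L,1),round(W,1),"yaw",yaw.round(2),"rectyaw",round((r[2]+45)%90-45,2),"collar",np.round(k[0],1),np.round(k[1],1),round(ka,2),"body",np.round(r[0],1),"bright",med)
        out.append((k[0],yaw))
    return out
E
python3 - <<'E'
from scr import *
c=dict(np.load("w8.npz"));c["fish"]=True;screws(c)
E
```

```text
skip [474.89517625 116.41141002] 2156 (237.7115478515625, 11.036104202270508)
px [394.  71.] L,W 128.1 34.9 yaw 10.77 rectyaw 10.05 collar [ 613.3 -319.5] [36.1 30.7] 3.49 body [ 615.1 -321.5] bright 109.0
px [281.  81.] L,W 127.7 31.8 yaw 12.11 rectyaw 12.49 collar [ 602.6 -217.6] [35.9 29.9] 0.02 body [ 604.8 -215.9] bright 118.0
px [197.  93.] L,W 129.3 35.4 yaw 22.58 rectyaw 22.5 collar [ 596.2 -138.6] [33.1 34.3] -0.28 body [ 597.2 -135. ] bright 109.0
px [416. 229.] L,W 128.3 35.4 yaw -10.41 rectyaw -10.81 collar [ 463.7 -346.8] [32.3 28.1] 0.69 body [ 461.3 -348.2] bright 84.5Traceback (most recent call last):
  File "<stdin>", line 2, in <module>
  File "scr.py", line 15, in screws
    bb=max(blobs(cb,100),key=lambda t:t[1]); t=onz(c,np.argwhere(bb[2])[:,::-1],.034+zf)[:,:2]
ValueError: max() iterable argument is empty
```

Four screws: D fine (0.4635,-0.347, yaw -10.6°), A fine (0.597,-0.137, 22.5°), B coarse (0.603,-0.217, 12.1°), C coarse (0.614,-0.320, 10.5°). Lengths come out at ~128 mm against 124, which is close enough. I grasp D first.

```bash
python3 -m inch '[[-17,-45,-40,0,0,-5,46],[-17,-95,-90,0,0,-10.6,46],[-17,-95,-140,0,0,-10.6,46],[-17,-95,-180,0,0,-10.6,46],[-17,-95,-205,0,0,-10.6,46],[-17,-95,-217,0,0,-10.6,46],[-17,-95,-217,0,0,-10.6,46]]'; python3 -m inch '[[0,0,0,0,0,0,20],[0,0,0,0,0,0,20],[0,0,0,0,0,0,20],[0,0,0,0,0,0,20],[0,0,0,0,0,0,20]]' 90
```

```text
time: 13.9
tool_pos: [0.464, -0.3444, 0.1775]
orientation: [[0.983, -0.181, -0.001], [-0.181, -0.983, 0.001], [-0.001, -0.001, -1.0]]
ft_force: [0.6, 0.4, 0.0]
gripper_width: 0.0459
grasp_force: 0.0
time: 14.4
tool_pos: [0.4646, -0.3457, 0.1795]
orientation: [[0.983, -0.182, 0.003], [-0.182, -0.983, -0.001], [0.003, 0.001, -1.0]]
ft_force: [0.1, 2.4, 6.5]
gripper_width: 0.0284
grasp_force: 90.5
```

```bash
python3 -m inch '[[0,0,40,0,0,0,20],[0,0,90,0,0,7,20],[0,0,130,0,0,14.2,20],[0,0,130,0,0,14.2,20],[0,0,130,0,0,14.2,20]]'; python3 - <<'E'
from h import *
s,g,y=yawpose();print(g,y,s["gripper_width"])
w=cam("wrist"); np.savez("w9.npz",**w,g=g,T=s["orientation"]); cv2.imwrite("pics/w9.png",w["img"][:,:,::-1])
E
```

```text
time: 14.9
tool_pos: [0.4638, -0.3457, 0.3076]
orientation: [[0.998, 0.063, 0.001], [0.063, -0.998, -0.001], [0.001, 0.001, -1.0]]
ft_force: [0.0, 1.0, -4.5]
gripper_width: 0.0285
grasp_force: 90.2
[ 0.46401919 -0.34577119  0.15285555] 3.6036271061465888 0.02849835587621102
```

View pics/w9.png

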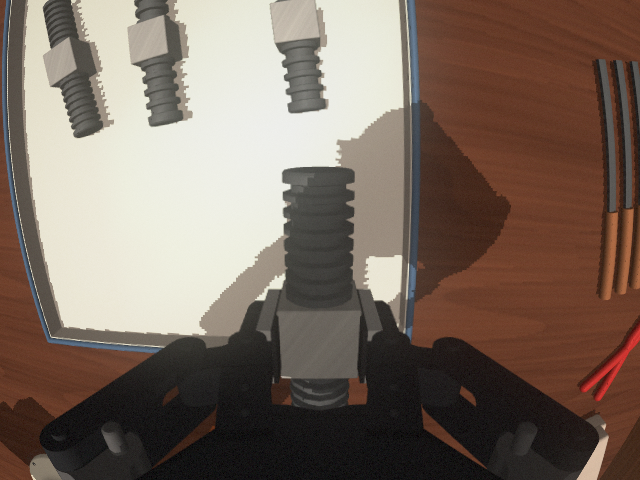

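Screw D is held by its collar: end face at (318,175), collar top from v≈303 to 377. I measure its middle against the grasp point.

```bash
cat > hand.py <<'E'
from h import *
def hand(c):
    P=cloud(c); T=c["T"]; g=c["g"]; yaw=np.arctan2(T[1,0],T[0,0]); ax=np.array([np.cos(yaw),np.sin(yaw)]); ay=np.array([-np.sin(yaw),np.cos(yaw)])
    a=(P[...,:2]-g[:2])@ax*1000; b=(P[...,:2]-g[:2])@ay*1000; h=(P[...,2]-g[2])*1000
    ok=(c["range_z"]>0)&(h>-40)&(h<30)&(abs(b)<25)&(a>-40)&(a<90)
    # end face: farthest points in a
    bm=cv2.morphologyEx((ok&(abs(b)<14)).astype(np.uint8),cv2.MORPH_OPEN,np.ones((3,3)))>0
    f=[ (u,a[:,u][bm[:,u]&(a[:,u]>20)]) for u in range(300,341,8)]
    print("end a:",[round(float(np.percentile(x,99)),1) for u,x in f if len(x)>5])
    V=c["img"].astype(int).sum(2)//3
    top=ok&(abs(b)<11)&(abs(a)<30)&(V>75)
    ht=np.median(h[top&(abs(a)<8)]); print("collar top h",ht.round(2))
    # collar front edge: last a with h near top
    k=[np.percentile(a[:,u][top[:,u]&(abs(h[:,u]-ht)<1.5)],[1,99]).round(1).tolist() for u in range(304,337,8)]
    print("collar top a-range",k)
    # outline threads: b mid vs a
    for lo,hi in((20,35),(35,50),(48,60)):
        q=bm&(a>lo)&(a<hi)&(h<ht)&(h>ht-16); print(" a",lo,hi,"bmid",(np.percentile(b[q],2)+np.percentile(b[q],98)).round(2)/2,"topz",np.percentile(h[q],95).round(1))
    # profile of groove minima along centre: print a of thread tops
E
python3 - <<'E'
from hand import *
c=dict(np.load("w9.npz"));c["fish"]=True;hand(c)
E
```

```text
end a: [60.7, 60.8, 60.7, 60.7, 60.8, 60.8]
collar top h 8.71
collar top a-range [[-15.6, 13.8], [-19.9, 13.5], [-20.1, 13.4], [-14.5, 13.4], [-14.7, 13.9]]
 a 20 35 bmid 0.005 topz 6.5
 a 35 50 bmid 0.155 topz 6.3
 a 48 60 bmid 0.26 topz 6.6
```

```bash
python3 -m inch '[[50.5,443,0,0,0,0,20],[50.5,443,0,0,0,0,20],[50.5,443,0,0,0,0,20],[50.5,443,0,0,0,0,20],[50.5,443,0,0,0,0,20],[50.5,443,0,0,0,0,20],[50.5,443,0,0,0,0,20],[50.5,443,0,0,0,0,20],[50.5,443,0,0,0,0,20],[50.5,443,0,0,0,0,20]]';python3 -m inch '[[0,0,-30,0,0,0,20],[0,0,-60,0,0,0,20],[0,0,-60,0,0,0,20],[0,0,-60,0,0,0,20],[0,0,-60,0,0,0,20]]'; python3 - <<'E'
from hand import *
s,g,y=yawpose();print(s["tool_pos"],y,s["gripper_width"])
w=cam("wrist"); w.update(g=g,T=s["orientation"]);np.savez("w10.npz",**w); cv2.imwrite("pics/w10.png",w["img"][:,:,::-1]);hand(w)
E
```

```text
time: 15.95
tool_pos: [0.5134, 0.1022, 0.3034]
orientation: [[0.998, 0.07, -0.006], [0.07, -0.998, 0.002], [-0.006, -0.003, -1.0]]
ft_force: [0.8, -0.6, -4.3]
gripper_width: 0.0284
grasp_force: 91.0
time: 16.45
tool_pos: [0.5145, 0.0967, 0.2482]
orientation: [[0.998, 0.063, 0.001], [0.063, -0.998, 0.0], [0.001, -0.0, -1.0]]
ft_force: [0.0, 0.6, -2.4]
gripper_width: 0.0285
grasp_force: 91.0
[0.51452708 0.09674452 0.24815804] 3.6058027260215786 0.028495886099923054
end a: [89.3, 89.5, 89.5, 89.3, 89.2, 89.5]
collar top h 8.71
collar top a-range [[-15.0, 13.6], [-15.2, 13.2], [-15.0, 13.3], [-14.6, 13.6], [-14.4, 13.9]]
 a 20 35 bmid 0.06 topz 6.6
 a 35 50 bmid 0.155 topz 6.4
 a 48 60 bmid 0.24 topz 6.6
```

View pics/w10.png

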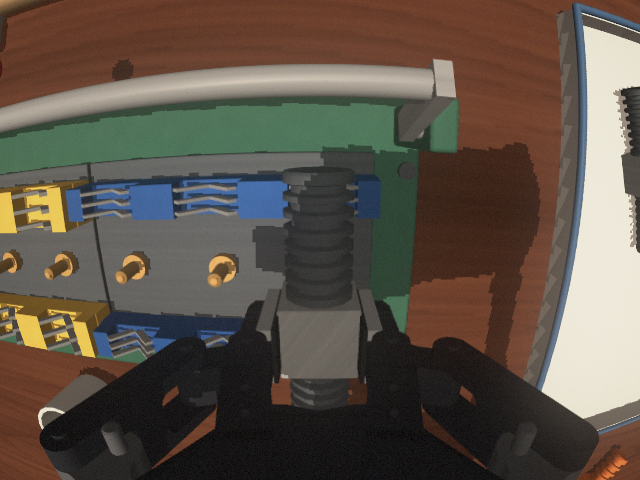

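The wrist view shows the screw above the rightmost blue nest (fine 1), with the front blades at (330,200) hidden below it and the bar at v≈80 clear. Lower and feel.

```bash
python3 -m inch '[[0,0,-15,0,0,0,20],[0,0,-28,0,0,0,20],[0,0,-32,0,0,0,20],[0,0,-32,0,0,0,20],[0,0,-32,0,0,0,20]]';python3 -m inch '[[0,0,-2,0,0,0,20],[0,0,-4,0,0,0,20],[0,0,-6,0,0,0,20],[0,0,-6,0,0,0,20],[0,0,-6,0,0,0,20],[0,0,-6,0,0,0,20]]'
```

```text
time: 17.0
tool_pos: [0.5141, 0.0971, 0.215]
orientation: [[0.998, 0.064, -0.001], [0.064, -0.998, -0.0], [-0.001, -0.0, -1.0]]
ft_force: [-0.9, -0.3, -2.9]
gripper_width: 0.0288
grasp_force: 91.2
time: 17.6
tool_pos: [0.5148, 0.0965, 0.2117]
orientation: [[0.998, 0.063, 0.004], [0.063, -0.998, -0.001], [0.004, 0.002, -1.0]]
ft_force: [-3.2, -3.6, 8.4]
gripper_width: 0.0287
grasp_force: 92.7
```

```bash
python3 -m inch '[[0,0,1,0,0,0,36],[0,0,1,0,0,0,40],[0,0,1,0,0,0,40],[0,0,1,0,0,0,40],[0,0,20,0,0,0,40],[0,0,60,0,0,0,40],[-30,0,100,0,0,0,40],[-60,60,140,0,0,0,40],[-65,80,145,0,0,0,40],[-65,80,145,0,0,0,40]]'; cat > seat.py <<'E'
from h import *
def seat(c):
    P=cloud(c); th=np.radians(3.6); Rz=np.array([[np.cos(th),np.sin(th)],[-np.sin(th),np.cos(th)]])
    Q=(P[...,:2]-[.501,.24])@Rz.T*1000; z=P[...,2]*1000; V=c["img"].max(2)
    hsv=cv2.cvtColor(c["img"],cv2.COLOR_RGB2HSV).astype(int)
    for nm,y in [("f1",-143.5),("f2",-86),("f3",-28.4),("c1",28),("c2",85.5),("c3",143)]:
        b=(abs(Q[...,1]-y)<22)&(abs(Q[...,0])<75)&(c["range_z"]>0)
        t=b&(abs(Q[...,1]-y)<12)&(abs(Q[...,0]-3.2)<9)&(z>20)
        g=b&(z>54)&(z<72)&(hsv[...,1]<70)
        g=cv2.morphologyEx(g.astype(np.uint8),cv2.MORPH_OPEN,np.ones((3,3)))>0
        if g.sum()<300: print(nm,"empty" ,np.percentile(z[t],90).round(1) if t.any() else ""); continue
        q=Q[g]; w=np.linalg.svd(q-q.mean(0),full_matrices=False)[2][0]; w*=np.sign(w[0])
        pr=lambda k,p:np.percentile(k,p)
        col=g&(z>63)&(abs(Q[...,0]-3)<22); kk=Q[col]
        end=[np.median(z[g&(Q[...,0]-3.2>a)&(Q[...,0]-3.2<bb)&(abs(Q[...,1]-y)<4)]).round(1) for a,bb in((-58,-40),(-30,-20),(20,30),(40,58))]
        print(nm,"collar z",np.median(z[t]).round(1),"thread z",end,"x ends mid",((pr(q[:,0],.7)+pr(q[:,0],99.3))/2).round(1),"y",(((pr(q[:,1],2)+pr(q[:,1],98))/2)-y).round(1),"yaw err",np.degrees(np.arctan2(w[1],w[0])).round(2),"n",g.sum())
    k=(abs(Q[...,1])<150)&(Q[...,0]>75)&(Q[...,0]<110)&(z>90)&(z<120); print("bar n",k.sum(),Q[k][:,0].mean() if k.any() else "")
E
python3 - <<'E'
from seat import *
s,g,y=yawpose();print(s["tool_pos"],y)
c=cam("wrist");np.savez("w11.npz",**c);seat(c)
E
```

```text
time: 18.6
tool_pos: [0.4477, 0.1806, 0.3581]
orientation: [[0.998, 0.069, 0.006], [0.069, -0.998, 0.004], [0.006, -0.004, -1.0]]
ft_force: [0.3, -0.5, -0.7]
gripper_width: 0.04
grasp_force: 0.0
[0.44774034 0.18061753 0.3580792 ] 3.9605747895155137
f1 collar z 64.5 thread z [np.float64(59.9), np.float64(60.0), np.float64(59.4), np.float64(59.8)] x ends mid 4.2 y -1.8 yaw err 0.08 n 4702
f2 empty 39.9
f3 empty 40.2
c1 empty 40.3
c2 empty 39.8
c3 empty 39.8
bar n 6740 92.81216672967038
```

Screw D is home in fine 1: collar top measured at 64.5 mm (65 expected when home, 69 riding high). Back to the tray.

```bash
python3 -m inch '[[32,-430,37,0,0,-3.6,46],[32,-430,37,0,0,-3.6,46],[32,-430,37,0,0,-3.6,46],[32,-430,37,0,0,-3.6,46],[32,-430,37,0,0,-3.6,46],[32,-430,37,0,0,-3.6,46],[32,-430,37,0,0,-3.6,46],[32,-430,37,0,0,-3.6,46],[32,-430,37,0,0,-3.6,46],[32,-430,37,0,0,-3.6,46]]';python3 -m inch '[[0,0,0,0,0,0,46],[0,0,0,0,0,0,46],[0,0,0,0,0,0,46],[0,0,0,0,0,0,46]]'; python3 - <<'E'
from scr import *
s,g,y=yawpose();print(s["tool_pos"],y)
c=cam("wrist");np.savez("w12.npz",**c);
try: screws(c)
except ValueError: pass
E
```

```text
time: 19.65
tool_pos: [0.4804, -0.2578, 0.389]
orientation: [[1.0, -0.005, -0.003], [-0.005, -1.0, -0.0], [-0.003, 0.0, -1.0]]
ft_force: [-0.3, -0.0, -0.2]
gripper_width: 0.0459
grasp_force: 0.0
time: 20.05
tool_pos: [0.4813, -0.2519, 0.3912]
orientation: [[1.0, 0.003, 0.0], [0.003, -1.0, -0.0], [0.0, 0.0, -1.0]]
ft_force: [-0.3, -0.6, 0.5]
gripper_width: 0.0463
grasp_force: 0.0
[ 0.48130767 -0.25193345  0.39117191] 0.14390520607572466
px [395.  71.] L,W 128.3 34.9 yaw 10.83 rectyaw 9.97 collar [ 613.1 -319.6] [37.1 30.6] 9.38 body [ 615.2 -321.7] bright 109.0
px [281.  81.] L,W 128.2 31.8 yaw 11.84 rectyaw 13.6 collar [ 603.7 -217.7] [33.4 31.1] 2.18 body [ 604.7 -216. ] bright 118.0
px [196.  93.] L,W 129.0 35.2 yaw 22.75 rectyaw 22.82 collar [ 596.4 -138.8] [34.1 32.3] 4.93 body [ 597.  -134.7] bright 109.0
skip [478.85149518 180.9533705 ] 1973 (225.8263702392578, 10.818986892700195)
```

```bash
python3 -m inch '[[40,40,-30,0,0,8,46],[80,80,-70,0,0,16,46],[116,114.5,-110,0,0,22.4,46],[116,114.5,-160,0,0,22.4,46],[116,114.5,-195,0,0,22.4,46],[116,114.5,-213,0,0,22.4,46],[116,114.5,-213,0,0,22.4,46],[116,114.5,-213,0,0,22.4,46]]'; python3 -m inch '[[0,0,0,0,0,0,20],[0,0,0,0,0,0,20],[0,0,0,0,0,0,20],[0,0,0,0,0,0,20],[0,0,0,0,0,0,20]]' 90;  python3 -m inch '[[0,0,40,0,0,-6,20],[0,0,90,0,0,-12,20],[0,0,130,0,0,-18.9,20],[0,0,130,0,0,-18.9,20],[0,0,130,0,0,-18.9,20],[0,0,130,0,0,-18.9,20]]'; python3 - <<'E'
from hand import *
s,g,y=yawpose();print(s["tool_pos"],y,s["gripper_width"])
w=cam("wrist"); w.update(g=g,T=s["orientation"]);np.savez("w13.npz",**w);hand(w)
E
```

```text
time: 20.9
tool_pos: [0.5974, -0.1376, 0.1781]
orientation: [[0.924, 0.383, 0.0], [0.383, -0.924, -0.0], [-0.0, 0.0, -1.0]]
ft_force: [0.1, -0.1, 0.6]
gripper_width: 0.046
grasp_force: 0.0
time: 21.4
tool_pos: [0.5973, -0.1382, 0.1787]
orientation: [[0.924, 0.382, 0.0], [0.382, -0.924, 0.001], [0.001, -0.0, -1.0]]
ft_force: [-2.1, 4.1, 5.9]
gripper_width: 0.0289
grasp_force: 90.4
time: 22.0
tool_pos: [0.5967, -0.1385, 0.304]
orientation: [[0.998, 0.063, -0.006], [0.063, -0.998, 0.001], [-0.006, -0.002, -1.0]]
ft_force: [-0.5, 0.7, -6.3]
gripper_width: 0.0285
grasp_force: 90.6
[ 0.59671245 -0.13846147  0.30401118] 3.6113983348651613 0.028459505966700892
end a: [60.9, 60.8, 60.8, 60.8, 60.8, 60.9]
collar top h 9.51
collar top a-range [[-15.3, 13.6], [-17.9, 13.6], [-15.4, 13.4], [-19.7, 13.9], [-15.4, 13.6]]
 a 20 35 bmid -0.07 topz 7.2
 a 35 50 bmid 0.0 topz 7.0
 a 48 60 bmid -0.07 topz 7.1
```

```bash
python3 -m inch '[[-89.4,350,0,0,0,0,20],[-89.4,350,0,0,0,0,20],[-89.4,350,0,0,0,0,20],[-89.4,350,0,0,0,0,20],[-89.4,350,0,0,0,0,20],[-89.4,350,0,0,0,0,20],[-89.4,350,0,0,0,0,20],[-89.4,350,0,0,0,0,20],[-89.4,350,-30,0,0,0,20],[-89.4,350,-60,0,0,0,20]]';python3 -m inch '[[0,0,0,0,0,0,20],[0,0,0,0,0,0,20],[0,0,0,0,0,0,20],[0,0,0,0,0,0,20]]'; python3 - <<'E'
from hand import *
s,g,y=yawpose();print(s["tool_pos"],y,s["gripper_width"])
w=cam("wrist"); w.update(g=g,T=s["orientation"]);hand(w);s,g,y=yawpose();print(s["tool_pos"],y)
E
```

```text
time: 23.05
tool_pos: [0.5075, 0.2121, 0.2462]
orientation: [[0.998, 0.064, -0.0], [0.064, -0.998, -0.001], [-0.0, 0.001, -1.0]]
ft_force: [1.3, -0.3, -5.4]
gripper_width: 0.0288
grasp_force: 91.7
time: 23.45
tool_pos: [0.5084, 0.2115, 0.2501]
orientation: [[0.998, 0.062, 0.003], [0.062, -0.998, 0.001], [0.003, -0.001, -1.0]]
ft_force: [0.3, 0.4, -5.0]
gripper_width: 0.0286
grasp_force: 91.4
[0.50841469 0.21145674 0.25007616] 3.5293785169592375 0.028580794646986273
end a: [89.3, 89.2, 89.5, 89.2, 89.2, 89.4]
collar top h 9.57
collar top a-range [[-15.3, 14.1], [-15.1, 18.6], [-16.4, 17.8], [-15.1, 15.0], [-14.6, 13.7]]
 a 20 35 bmid -0.06 topz 7.5
 a 35 50 bmid -0.035 topz 7.3
 a 48 60 bmid -0.055 topz 7.7
[0.50833279 0.2114838  0.24995842] 3.5319112935501358
```

```bash
python3 -m inch '[[-1,0,-15,0,0,0,20],[-1,0,-30,0,0,0,20],[-1,0,-34,0,0,0,20],[-1,0,-34,0,0,0,20],[-1,0,-34,0,0,0,20]]';python3 -m inch '[[0,0,-2,0,0,0,20],[0,0,-4,0,0,0,20],[0,0,-6,0,0,0,20],[0,0,-6,0,0,0,20],[0,0,-6,0,0,0,20],[0,0,-6,0,0,0,20]]'
```

```text
time: 24.0
tool_pos: [0.5066, 0.2115, 0.2138]
orientation: [[0.998, 0.062, -0.001], [0.062, -0.998, -0.0], [-0.001, 0.0, -1.0]]
ft_force: [-0.9, -0.1, -4.6]
gripper_width: 0.0288
grasp_force: 91.6
time: 24.6
tool_pos: [0.5072, 0.2113, 0.2101]
orientation: [[0.998, 0.062, 0.002], [0.062, -0.998, -0.0], [0.002, 0.0, -1.0]]
ft_force: [-3.1, -4.2, 6.7]
gripper_width: 0.0284
grasp_force: 93.1
```

```bash
python3 -m inch '[[0,0,1,0,0,0,36],[0,0,1,0,0,0,40],[0,0,1,0,0,0,40],[0,0,1,0,0,0,40],[0,0,20,0,0,0,40],[0,0,60,0,0,0,40],[-30,0,100,0,0,0,40],[-60,0,140,0,0,0,40],[-62,0,147,0,0,0,40],[-62,0,147,0,0,0,40]]'; python3 - <<'E'
from seat import *
s,g,y=yawpose();print(s["tool_pos"],y)
c=cam("wrist");seat(c)
E
python3 -m inch '[[35,-461,34,0,0,-3.6,46],[35,-461,34,0,0,-3.6,46],[35,-461,34,0,0,-3.6,46],[35,-461,34,0,0,-3.6,46],[35,-461,34,0,0,-3.6,46],[35,-461,34,0,0,-3.6,46],[35,-461,34,0,0,-3.6,46],[35,-461,34,0,0,-3.6,46],[35,-461,34,0,0,-3.6,46],[35,-461,34,0,0,-3.6,46]]';python3 -m inch '[[0,0,0,0,0,0,46],[0,0,0,0,0,0,46],[0,0,0,0,0,0,46],[0,0,0,0,0,0,46]]'; python3 - <<'E'
from scr import *
s,g,y=yawpose();print(s["tool_pos"],y)
c=cam("wrist");np.savez("w15.npz",**c);
try: screws(c)
except ValueError: pass
E
```

```text
time: 25.6
tool_pos: [0.4445, 0.2118, 0.3575]
orientation: [[0.998, 0.063, 0.005], [0.063, -0.998, 0.002], [0.005, -0.002, -1.0]]
ft_force: [0.8, -0.6, -0.3]
gripper_width: 0.0397
grasp_force: 0.0
[0.44452247 0.21179817 0.35750875] 3.5929821114412426
f1 collar z 64.4 thread z [np.float64(59.8), np.float64(60.2), np.float64(59.6), np.float64(59.6)] x ends mid 4.2 y -1.7 yaw err 0.28 n 4292
f2 empty 40.1
f3 collar z 64.5 thread z [np.float64(60.0), np.float64(60.3), np.float64(60.1), np.float64(60.4)] x ends mid 3.5 y -1.7 yaw err 0.26 n 5287
c1 empty 40.2
c2 empty 39.9
c3 empty 40.0
bar n 6901 92.63471127609755
time: 26.65
tool_pos: [0.4797, -0.2543, 0.3854]
orientation: [[1.0, -0.006, -0.005], [-0.006, -1.0, 0.001], [-0.005, -0.001, -1.0]]
ft_force: [-0.6, 0.6, -0.4]
gripper_width: 0.0465
grasp_force: 0.0
time: 27.05
tool_pos: [0.4801, -0.248, 0.389]
orientation: [[1.0, 0.001, 0.0], [0.001, -1.0, 0.0], [0.0, -0.0, -1.0]]
ft_force: [0.6, 0.7, 0.3]
gripper_width: 0.0461
grasp_force: 0.0
[ 0.48005432 -0.24800374  0.38897679] 0.07188591137207392
skip [481.33016717 139.35334347] 2632 (294.55975341796875, 11.35107707977295)
px [399.  70.] L,W 127.7 34.9 yaw 10.82 rectyaw 9.93 collar [ 613.3 -318.9] [34.7 30.5] 3.91 body [ 615.2 -321.7] bright 109.0
px [285.  79.] L,W 127.9 31.5 yaw 12.28 rectyaw 12.13 collar [ 602.6 -217.1] [37.  30.1] 0.25 body [ 605. -216.] bright 118.0
```

Fine 3 is home too (64.5 mm). Next is coarse screw B.

```bash
python3 -m inch '[[45,10,-30,0,0,6,46],[90,25,-70,0,0,12.1,46],[123,31,-110,0,0,12.1,46],[123,31,-160,0,0,12.1,46],[123,31,-195,0,0,12.1,46],[123,31,-211,0,0,12.1,46],[123,31,-211,0,0,12.1,46],[123,31,-211,0,0,12.1,46]]'; python3 -m inch '[[0,0,0,0,0,0,20],[0,0,0,0,0,0,20],[0,0,0,0,0,0,20],[0,0,0,0,0,0,20],[0,0,0,0,0,0,20]]' 90;  python3 -m inch '[[0,0,40,0,0,-4,20],[0,0,90,0,0,-8.5,20],[0,0,130,0,0,-8.5,20],[0,0,130,0,0,-8.5,20],[0,0,130,0,0,-8.5,20],[0,0,130,0,0,-8.5,20]]'; python3 - <<'E'
from hand import *
s,g,y=yawpose();print(s["tool_pos"],y,s["gripper_width"])
w=cam("wrist"); w.update(g=g,T=s["orientation"]);np.savez("w16.npz",**w);hand(w)
E
```

```text
time: 27.9
tool_pos: [0.603, -0.2179, 0.1792]
orientation: [[0.978, 0.21, 0.001], [0.21, -0.978, -0.0], [0.001, 0.001, -1.0]]
ft_force: [-0.1, 0.1, 0.1]
gripper_width: 0.0461
grasp_force: 0.0
time: 28.4
tool_pos: [0.603, -0.2184, 0.1797]
orientation: [[0.978, 0.209, 0.002], [0.209, -0.978, -0.0], [0.002, 0.001, -1.0]]
ft_force: [-1.3, 2.6, 5.5]
gripper_width: 0.0286
grasp_force: 90.5
time: 29.0
tool_pos: [0.6023, -0.2183, 0.3043]
orientation: [[0.998, 0.062, -0.005], [0.062, -0.998, 0.002], [-0.005, -0.002, -1.0]]
ft_force: [0.4, -0.8, -6.1]
gripper_width: 0.0285
grasp_force: 90.4
[ 0.60233661 -0.21832211  0.30425361] 3.549882984265667 0.028549901916021195
end a: [62.0, 62.1, 62.1, 62.1, 62.1, 62.0]
collar top h 8.4
collar top a-range [[-13.8, 14.9], [-13.7, 15.2], [-27.5, 15.3], [-13.6, 14.9], [-13.4, 14.9]]
 a 20 35 bmid -0.02 topz 5.9
 a 35 50 bmid -0.025 topz 6.2
 a 48 60 bmid -0.01 topz 6.1
```

```bash
python3 -m inch '[[-107.5,602,0,0,0,0,20],[-107.5,602,0,0,0,0,20],[-107.5,602,0,0,0,0,20],[-107.5,602,0,0,0,0,20],[-107.5,602,0,0,0,0,20],[-107.5,602,0,0,0,0,20],[-107.5,602,0,0,0,0,20],[-107.5,602,0,0,0,0,20],[-107.5,602,0,0,0,0,20],[-107.5,602,0,0,0,0,20]]'; python3 - <<'E'
from hand import *
s,g,y=yawpose();print(s["tool_pos"],y,s["gripper_width"],s["joints"].round(2))
E
```

```text
time: 30.05
tool_pos: [0.5138, 0.2756, 0.3052]
orientation: [[0.998, 0.062, -0.004], [0.062, -0.998, -0.002], [-0.004, 0.002, -1.0]]
ft_force: [0.2, -0.8, -3.8]
gripper_width: 0.0288
grasp_force: 90.9
[0.51383517 0.27556161 0.30522154] 3.5542503072182745 0.028826586016538824 [ 0.43  0.05  1.45 -0.    1.65  1.94]
```

```bash
python3 -m inch '[[-9,50,0,0,0,0,20],[-18,100,0,0,0,0,20],[-18,105,0,0,0,0,20],[-18,105,-20,0,0,0,20],[-18,105,-45,0,0,0,20],[-18,105,-55,0,0,0,20],[-18,105,-55,0,0,0,20],[-18,105,-55,0,0,0,20],[-18,105,-55,0,0,0,20]]'; python3 - <<'E'
from hand import *
s,g,y=yawpose();print(s["tool_pos"],y,s["gripper_width"])
w=cam("wrist"); w.update(g=g,T=s["orientation"]);hand(w);s,g,y=yawpose();print(s["tool_pos"],y)
E
```

```text
time: 30.95
tool_pos: [0.4973, 0.3787, 0.2546]
orientation: [[0.998, 0.062, 0.002], [0.062, -0.998, 0.001], [0.002, -0.001, -1.0]]
ft_force: [-0.5, 0.7, -3.9]
gripper_width: 0.0287
grasp_force: 91.3
[0.49733951 0.37874618 0.25461162] 3.528518625182469 0.028721511453496964
end a: [89.4, 89.4, 89.3, 89.3, 89.4, 89.2]
collar top h 8.49
collar top a-range [[-14.4, 15.4], [-13.9, 16.1], [-13.9, 18.7], [-14.2, 28.0], [-13.4, 14.8]]
 a 20 35 bmid -0.055 topz 6.1
 a 35 50 bmid -0.015 topz 6.5
 a 48 60 bmid -0.02 topz 6.5
[0.49732313 0.37880639 0.25479633] 3.5339275438943765
```

```bash
python3 -m inch '[[-2,5,-10,0,0,0,20],[-2,5,-25,0,0,0,20],[-2,5,-37,0,0,0,20],[-2,5,-38,0,0,0,20],[-2,5,-38,0,0,0,20],[-2,5,-38,0,0,0,20]]';python3 -m inch '[[0,0,-2,0,0,0,20],[0,0,-4,0,0,0,20],[0,0,-6,0,0,0,20],[0,0,-6.5,0,0,0,20],[0,0,-6.5,0,0,0,20],[0,0,-6.5,0,0,0,20]]'
```

```text
time: 31.6
tool_pos: [0.4949, 0.3838, 0.2152]
orientation: [[0.998, 0.062, -0.0], [0.062, -0.998, -0.0], [-0.0, 0.0, -1.0]]
ft_force: [0.1, 0.4, -3.4]
gripper_width: 0.0282
grasp_force: 91.6
time: 32.2
tool_pos: [0.4951, 0.3839, 0.2106]
orientation: [[0.998, 0.062, 0.002], [0.062, -0.998, 0.001], [0.002, -0.001, -1.0]]
ft_force: [-3.6, -3.0, 6.2]
gripper_width: 0.0281
grasp_force: 92.8
```

Force and height match the earlier seatings. Release, check, and return to the tray.

```bash
python3 -m inch '[[0,0,1,0,0,0,36],[0,0,1,0,0,0,40],[0,0,1,0,0,0,40],[0,0,1,0,0,0,40],[0,0,20,0,0,0,40],[0,0,60,0,0,0,40],[-20,-40,100,0,0,0,40],[-42,-90,140,0,0,0,40],[-48,-110,147,0,0,0,40],[-48,-110,147,0,0,0,40]]'; python3 - <<'E'
from seat import *
s,g,y=yawpose();print(s["tool_pos"],y)
c=cam("wrist");seat(c)
E
python3 -m inch '[[35,-523,34,0,0,-3.6,46],[35,-523,34,0,0,-3.6,46],[35,-523,34,0,0,-3.6,46],[35,-523,34,0,0,-3.6,46],[35,-523,34,0,0,-3.6,46],[35,-523,34,0,0,-3.6,46],[35,-523,34,0,0,-3.6,46],[35,-523,34,0,0,-3.6,46],[35,-523,34,0,0,-3.6,46],[35,-523,34,0,0,-3.6,46]]';python3 -m inch '[[0,-45,0,0,0,0,46],[0,-45,0,0,0,0,46],[0,-45,0,0,0,0,46],[0,-45,0,0,0,0,46],[0,-45,0,0,0,0,46]]'; python3 - <<'E'
from scr import *
s,g,y=yawpose();print(s["tool_pos"],y)
c=cam("wrist");np.savez("w18.npz",**c);
try: screws(c)
except ValueError: pass
E
```

```text
time: 33.2
tool_pos: [0.4462, 0.2709, 0.3614]
orientation: [[0.998, 0.059, 0.008], [0.059, -0.998, 0.003], [0.008, -0.002, -1.0]]
ft_force: [0.7, 0.4, 1.0]
gripper_width: 0.0401
grasp_force: 0.0
[0.44618351 0.27094326 0.36135968] 3.3972011855744872
f1 collar z 64.2 thread z [np.float64(59.5), np.float64(60.3), np.float64(59.3), np.float64(59.7)] x ends mid 4.4 y -1.4 yaw err 0.26 n 3332
f2 empty 39.8
f3 collar z 64.4 thread z [np.float64(60.5), np.float64(60.6), np.float64(60.1), np.float64(60.0)] x ends mid 3.8 y -0.9 yaw err 0.15 n 4810
c1 empty 40.1
c2 empty 40.2
c3 collar z 64.6 thread z [np.float64(60.1), np.float64(60.0), np.float64(60.1), np.float64(59.9)] x ends mid 3.7 y 0.0 yaw err 0.05 n 4302
bar n 6882 93.08615392706696
time: 34.25
tool_pos: [0.4808, -0.2259, 0.3865]
orientation: [[1.0, -0.0, -0.001], [-0.0, -1.0, 0.001], [-0.001, -0.001, -1.0]]
ft_force: [-0.3, -0.5, -0.2]
gripper_width: 0.0459
grasp_force: 0.0
time: 34.75
tool_pos: [0.4807, -0.2678, 0.3877]
orientation: [[1.0, 0.001, -0.0], [0.001, -1.0, 0.0], [-0.0, -0.0, -1.0]]
ft_force: [-0.6, 1.4, 0.0]
gripper_width: 0.0462
grasp_force: 0.0
[ 0.48071827 -0.26775093  0.38774335] 0.0681893623655778
px [378.  69.] L,W 128.1 34.0 yaw 10.88 rectyaw 10.82 collar [ 613.8 -319.6] [29.9 31.3] 3.58 body [ 615.3 -321.3] bright 111.0
```

```bash
python3 -m inch '[[45,-15,-30,0,0,5,46],[90,-35,-70,0,0,10.5,46],[133,-52,-110,0,0,10.5,46],[133,-52,-160,0,0,10.5,46],[133,-52,-195,0,0,10.5,46],[133,-52,-209.5,0,0,10.5,46],[133,-52,-209.5,0,0,10.5,46],[133,-52,-209.5,0,0,10.5,46]]'; python3 -m inch '[[0,0,0,0,0,0,20],[0,0,0,0,0,0,20],[0,0,0,0,0,0,20],[0,0,0,0,0,0,20],[0,0,0,0,0,0,20]]' 90;  python3 -m inch '[[0,0,40,0,0,-3,20],[0,0,90,0,0,-7,20],[0,0,130,0,0,-7,20],[0,0,130,0,0,-7,20],[0,0,130,0,0,-7,20],[0,0,130,0,0,-7,20]]'; python3 - <<'E'
from hand import *
s,g,y=yawpose();print(s["tool_pos"],y,s["gripper_width"])
w=cam("wrist"); w.update(g=g,T=s["orientation"]);np.savez("w19.npz",**w);hand(w)
E
```

```text
time: 35.6
tool_pos: [0.6137, -0.3199, 0.1786]
orientation: [[0.983, 0.183, 0.0], [0.183, -0.983, -0.0], [0.0, 0.0, -1.0]]
ft_force: [-0.2, -0.4, 0.4]
gripper_width: 0.0462
grasp_force: 0.0
time: 36.1
tool_pos: [0.6135, -0.3207, 0.1791]
orientation: [[0.983, 0.182, 0.001], [0.182, -0.983, 0.0], [0.001, -0.0, -1.0]]
ft_force: [1.0, 2.8, 4.4]
gripper_width: 0.0285
grasp_force: 90.5
time: 36.7
tool_pos: [0.6128, -0.321, 0.3039]
orientation: [[0.998, 0.06, -0.006], [0.06, -0.998, 0.003], [-0.006, -0.004, -1.0]]
ft_force: [-0.9, 0.4, -5.6]
gripper_width: 0.0289
grasp_force: 90.4
[ 0.61278785 -0.32097108  0.30389294] 3.444018911647271 0.028854609739550265
end a: [61.8, 61.9, 61.9, 61.9, 62.0, 61.9]
collar top h 9.06
collar top a-range [[-13.6, 14.9], [-14.2, 14.7], [-13.9, 14.7], [-13.8, 14.9], [-13.7, 14.5]]
 a 20 35 bmid 0.115 topz 6.6
 a 35 50 bmid 0.3 topz 6.7
 a 48 60 bmid 0.29 topz 6.6
```

```bash
python3 -m inch '[[-114.5,647,0,0,0,0,20],[-114.5,647,0,0,0,0,20],[-114.5,647,0,0,0,0,20],[-114.5,647,0,0,0,0,20],[-114.5,647,0,0,0,0,20],[-114.5,647,0,0,0,0,20],[-114.5,647,0,0,0,0,20],[-114.5,647,0,0,0,0,20],[-114.5,647,0,0,0,0,20],[-114.5,647,0,0,0,0,20]]'; python3 -m inch '[[0,0,0,0,0,0,20],[0,0,0,0,0,0,20],[0,0,0,0,0,0,20]]'
```

```text
time: 37.75
tool_pos: [0.5249, 0.173, 0.3056]
orientation: [[0.998, 0.06, -0.004], [0.06, -0.998, -0.001], [-0.004, 0.001, -1.0]]
ft_force: [1.4, -0.2, -5.0]
gripper_width: 0.0286
grasp_force: 90.8
time: 38.05
tool_pos: [0.5261, 0.1706, 0.3066]
orientation: [[0.998, 0.06, -0.003], [0.06, -0.998, -0.001], [-0.003, 0.001, -1.0]]
ft_force: [-0.7, 0.2, -6.2]
gripper_width: 0.0284
grasp_force: 91.4
```

```bash
python3 -m inch '[[-9,50,0,0,0,0.1,20],[-18,100,0,0,0,0.1,20],[-27,150,0,0,0,0.1,20],[-27.3,155.4,-20,0,0,0.1,20],[-27.3,155.4,-45,0,0,0.1,20],[-27.3,155.4,-55,0,0,0.1,20],[-27.3,155.4,-55,0,0,0.1,20],[-27.3,155.4,-55,0,0,0.1,20],[-27.3,155.4,-55,0,0,0.1,20]]'; python3 - <<'E'
from hand import *
s,g,y=yawpose();print(s["tool_pos"],y,s["gripper_width"])
w=cam("wrist"); w.update(g=g,T=s["orientation"]);hand(w);s,g,y=yawpose();print(s["tool_pos"],y)
E
```

```text
time: 38.95
tool_pos: [0.4996, 0.3261, 0.2552]
orientation: [[0.998, 0.061, 0.002], [0.061, -0.998, 0.001], [0.002, -0.001, -1.0]]
ft_force: [-0.4, -0.3, -4.9]
gripper_width: 0.0283
grasp_force: 92.2
[0.49955475 0.32613823 0.25524568] 3.4741712055077936 0.028300981312302548
end a: [89.5, 89.4, 89.5, 89.4, 89.4, 89.4]
collar top h 9.16
collar top a-range [[-14.2, 14.7], [-14.1, 26.9], [-14.0, 19.1], [-14.0, 28.3], [-13.4, 15.0]]
 a 20 35 bmid 0.07 topz 6.9
 a 35 50 bmid 0.305 topz 7.2
 a 48 60 bmid 0.305 topz 7.2
[0.49946106 0.3262791  0.25531371] 3.4887661486613952
```

```bash
python3 -m inch '[[-0.7,0,-10,0,0,0,20],[-0.7,0,-25,0,0,0,20],[-0.7,0,-37,0,0,0,20],[-0.7,0,-39,0,0,0,20],[-0.7,0,-39,0,0,0,20],[-0.7,0,-39,0,0,0,20]]';python3 -m inch '[[0,0,-2,0,0,0,20],[0,0,-4,0,0,0,20],[0,0,-6,0,0,0,20],[0,0,-6.5,0,0,0,20],[0,0,-6.5,0,0,0,20],[0,0,-6.5,0,0,0,20]]'
```

```text
time: 39.6
tool_pos: [0.4981, 0.3268, 0.2147]
orientation: [[0.998, 0.062, 0.0], [0.062, -0.998, 0.0], [0.0, -0.0, -1.0]]
ft_force: [-0.7, 0.1, -3.9]
gripper_width: 0.0287
grasp_force: 92.3
time: 40.2
tool_pos: [0.4984, 0.3267, 0.2105]
orientation: [[0.998, 0.062, 0.002], [0.062, -0.998, 0.001], [0.002, -0.001, -1.0]]
ft_force: [-4.1, -3.8, 6.1]
gripper_width: 0.0285
grasp_force: 93.7
```

```bash
python3 -m inch '[[0,0,1,0,0,0,36],[0,0,1,0,0,0,40],[0,0,1,0,0,0,40],[0,0,1,0,0,0,40],[0,0,20,0,0,0,40],[0,0,60,0,0,0,40],[-20,-40,100,0,0,0,40],[-45,-80,140,0,0,0,40],[-48,-85,150,0,0,0,40],[-48,-85,150,0,0,0,40]]';python3 -m inch '[[0,0,0,0,0,0,40],[0,0,0,0,0,0,40],[0,0,0,0,0,0,40]]'; python3 - <<'E'
from seat import *
s,g,y=yawpose();print(s["tool_pos"],y)
c=cam("wrist");np.savez("w20.npz",**c);seat(c)
t=cam("top");np.savez("t20.npz",**t);V=t["img"].max(2);k=np.zeros(V.shape,bool);k[175:300,370:500]=1
print([(b[0].round(),b[1]) for b in blobs(k&(V<150),100)])
im=t["img"].astype(int);d=np.abs(im-np.load("top0.npz")["img"].astype(int)).max(2)
print("hammer diff",(d[150:190,165:285]>60).sum(),"cup diff",(d[300:330,190:222]>60).sum())
E
```

```text
time: 41.2
tool_pos: [0.4495, 0.2401, 0.3634]
orientation: [[0.998, 0.06, 0.008], [0.06, -0.998, 0.003], [0.008, -0.003, -1.0]]
ft_force: [0.3, 0.1, 0.0]
gripper_width: 0.0401
grasp_force: 0.0
time: 41.5
tool_pos: [0.4503, 0.2422, 0.3559]
orientation: [[0.998, 0.063, -0.003], [0.063, -0.998, -0.001], [-0.003, 0.001, -1.0]]
ft_force: [-1.0, 0.5, 0.6]
gripper_width: 0.04
grasp_force: 0.0
[0.4502614  0.24221246 0.3559361 ] 3.58788165494836
f1 collar z 64.3 thread z [np.float64(59.4), np.float64(60.1), np.float64(59.3), np.float64(59.6)] x ends mid 4.3 y -1.6 yaw err 0.29 n 3892
f2 empty 39.9
f3 collar z 64.5 thread z [np.float64(60.1), np.float64(60.8), np.float64(60.2), np.float64(60.0)] x ends mid 3.8 y -1.2 yaw err 0.08 n 5272
c1 empty 40.2
c2 collar z 64.5 thread z [np.float64(59.8), np.float64(59.9), np.float64(59.8), np.float64(60.2)] x ends mid 3.5 y -0.7 yaw err 0.06 n 4808
c3 collar z 64.6 thread z [np.float64(59.8), np.float64(60.0), np.float64(59.9), np.float64(59.7)] x ends mid 3.7 y -0.1 yaw err -0.01 n 4077
bar n 7285 92.72392074612948
[(array([498., 189.]), np.int32(120))]
hammer diff 0 cup diff 300
```

All four screws are home, collar tops at 64.3–64.6 mm, and the tray is empty. Now I go behind the bar with closed fingers, 40 mm from the knob.

```bash
python3 -m inch '[[50,20,0,0,0,0,0],[100,35,0,0,0,0,0],[140,44,0,0,0,0,0],[171,45,0,0,0,0,0],[171,45,0,0,0,0,0],[171,45,0,0,0,0,0],[171,45,0,0,0,0,0]]' 40; python3 -m inch '[[0,0,-30,0,0,0,0],[0,0,-60,0,0,0,0],[0,0,-85,0,0,0,0],[0,0,-92,0,0,0,0],[0,0,-92,0,0,0,0],[0,0,-92,0,0,0,0]]'
```

```text
time: 42.3
tool_pos: [0.6205, 0.287, 0.3579]
orientation: [[0.998, 0.063, -0.001], [0.063, -0.998, 0.0], [-0.001, -0.0, -1.0]]
ft_force: [0.3, 0.8, 0.1]
gripper_width: -0.0001
grasp_force: 0.0
time: 42.9
tool_pos: [0.621, 0.2869, 0.2684]
orientation: [[0.998, 0.062, 0.003], [0.062, -0.998, 0.001], [0.003, -0.001, -1.0]]
ft_force: [0.3, -0.2, -0.4]
gripper_width: 0.0001
grasp_force: 0.0
```

```bash
python3 -m inch '[[-8,0,0,0,0,0,0],[-14,0,0,0,0,0,0],[-19,0,0,0,0,0,0],[-24,0,0,0,0,0,0],[-28,0,0,0,0,0,0],[-32,0,0,0,0,0,0],[-36,0,0,0,0,0,0],[-40,0,0,0,0,0,0],[-40,0,0,0,0,0,0]]'; python3 - <<'E'
from h import *
c=cam("wrist");P=cloud(c);th=np.radians(3.6);Rz=np.array([[np.cos(th),np.sin(th)],[-np.sin(th),np.cos(th)]])
Q=(P[...,:2]-[.501,.24])@Rz.T*1000;z=P[...,2]*1000;s=env.sense();print(s["ft_force"])
im=c["img"].astype(int);k=(c["range_z"]>0)&(z>66)&(z<125)&(Q[...,1]>60)&(Q[...,1]<160)&(Q[...,0]>20)&(Q[...,0]<120)
print(k.sum(),np.percentile(Q[k][:,0],[5,50,95]) if k.any() else "",np.percentile(z[k],[5,50,95]) if k.any() else "")
E
```

```text
time: 43.8
tool_pos: [0.5805, 0.2868, 0.2655]
orientation: [[0.998, 0.062, -0.001], [0.062, -0.998, -0.0], [-0.001, 0.0, -1.0]]
ft_force: [-0.2, -0.7, 0.5]
gripper_width: 0.0005
grasp_force: 0.0
[ 0.30283429 -0.79993318 -0.66693295]
2644 [62.70451706 68.13829012 70.07241671] [101.87783037 106.95127077 108.73177936]
```

```bash
python3 -m inch '[[5,0,20,0,0,0,0],[5,0,60,0,0,0,0],[-30,-10,92,0,0,0,0],[-75,-25,92,0,0,0,0],[-120,-40,92,0,0,0,0],[-131,-45,92,0,0,0,0],[-131,-45,92,0,0,0,0],[-131,-45,92,0,0,0,0],[-131,-45,92,0,0,0,0],[-131,-45,92,0,0,0,0]]';python3 -m inch '[[0,0,0,0,0,0,0],[0,0,0,0,0,0,0],[0,0,0,0,0,0,0],[0,0,0,0,0,0,0],[0,0,0,0,0,0,0],[0,0,0,0,0,0,0],[0,0,0,0,0,0,0],[0,0,0,0,0,0,0],[0,0,0,0,0,0,0],[0,0,0,0,0,0,0]]'; python3 - <<'E'
from seat import *
s,g,y=yawpose();print(s["tool_pos"],y)
c=cam("wrist");np.savez("w21.npz",**c);seat(c)
P=cloud(c);th=np.radians(3.6);Rz=np.array([[np.cos(th),np.sin(th)],[-np.sin(th),np.cos(th)]])
Q=(P[...,:2]-[.501,.24])@Rz.T*1000;z=P[...,2]*1000
for y0 in (-118,-86,-58,28,58,115):
    k=(c["range_z"]>0)&(abs(Q[...,1]-y0)<10)&(Q[...,0]>25)&(Q[...,0]<105)&(z>58)&(z<120); print(y0,k.sum(),np.median(Q[k][:,0]).round(1),np.percentile(z[k],[50,95]).round(1)) if k.any() else print(y0,0)
im=c["img"].astype(int); m=(im[...,0]>1.8*im[...,1])&(im[...,0]>1.8*im[...,2])&(z>70); 
for b in blobs(m,50): print("red",b[0],b[1],np.median(Q[b[2]],0),np.percentile(z[b[2]],95))
E
```

```text
time: 44.85
tool_pos: [0.4509, 0.242, 0.3576]
orientation: [[0.998, 0.062, -0.001], [0.062, -0.998, -0.0], [-0.001, 0.0, -1.0]]
ft_force: [0.9, 0.1, 0.1]
gripper_width: 0.0001
grasp_force: 0.0
time: 45.85
tool_pos: [0.4501, 0.2417, 0.3579]
orientation: [[0.998, 0.062, 0.0], [0.062, -0.998, 0.0], [0.0, -0.0, -1.0]]
ft_force: [0.7, -0.4, 0.2]
gripper_width: 0.0
grasp_force: 0.0
[0.45009659 0.24170196 0.35794695] 3.5528221509147815
f1 collar z 64.3 thread z [np.float64(59.4), np.float64(60.1), np.float64(59.3), np.float64(60.2)] x ends mid 4.4 y -1.8 yaw err 0.14 n 3909
f2 collar z 22.2 thread z [np.float64(nan), np.float64(nan), np.float64(nan), np.float64(70.5)] x ends mid 42.9 y 0.4 yaw err -89.53 n 408
f3 collar z 64.5 thread z [np.float64(59.9), np.float64(60.7), np.float64(60.2), np.float64(61.1)] x ends mid 3.8 y -1.3 yaw err 0.17 n 5235
c1 empty 40.0
c2 collar z 64.5 thread z [np.float64(59.7), np.float64(59.9), np.float64(59.9), np.float64(61.4)] x ends mid 3.4 y -0.9 yaw err -0.6 n 4695
c3 collar z 64.6 thread z [np.float64(60.1), np.float64(59.9), np.float64(60.0), np.float64(61.1)] x ends mid 3.6 y 0.1 yaw err -0.38 n 3978
bar n 0 
-118 320 42.6 [71.2 72.8]
-86 359 42.7 [71.1 72.8]
-58 390 42.6 [71.2 72.7]
28 419 42.6 [71.4 72.9]
58 394 42.6 [71.5 73.1]
115 335 42.7 [71.6 73.2]
red [328.23541667 100.93541667] 480 [42.22382359 -0.51940979] 101.43910432169191
  return _methods._mean(a, axis=axis, dtype=dtype,
  ret = ret.dtype.type(ret / rcount)
```

The bar top is at 73 mm along the whole row (hinge height + 5 mm, so keeper ≈ 0) and all the screws are still home. I hand it in.

```bash
python3 -c "
from bench import env
print(env.finish_job())"
```

```text
the job is handed in; nothing more can be done
None
```

The job is handed in, with no verdict returned: by my last measurements all four screws present are home (two in blue nests 1 and 3, two in yellow nests 2 and 3) and the keeper lies level on the row; the hammer had not moved, and I never touched the flux cup, though the arm blocked my last camera check of it.

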